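Charge the shaker bowl with mixing beads and start the mix

ROBOT

A 6-joint arm with a two-finger parallel gripper is mounted at the origin on the work surface. World frame = base frame: x ahead of the robot, y to its left, z up, the work surface at z = 0. Lengths are in m, angles in rad, forces in N, time in s.
With the tool pointing down it reaches from about 0.375 to 0.825 m from the base axis. Payload 5.5 kg.
Tool frame: the origin (TCP) lies midway between the tips of the shut fingers; the grasp point (between the pads) lies 19 mm behind it; y points along the fingers, z is the direction in which the jaws open and shut, and the axes are right-handed (so a half turn about y gives the same grasp; the last joint's range is limited). The gripper opens to 85 mm and grips with 20 to 120 N. Pads are 22 mm wide; open, the fingers measure 114 mm over their backs; the gripper's body (76 mm by 85 mm) begins 54 mm behind the grasp point. The pads swing forward as they close: fully open they stand 13 mm farther back than shut.
Start: joints at [0, 0.314, -0.047, 1.21, 0, 1.571], TCP at [0.6, -0, 0.231] pointing down, gripper open.
Joint ranges: [-2.67, 2.67], [-0.69, 1.73], [-1.03, 1.25], [-2.08, 2.16], [-1.42, 1.45], [-3.14, 3.14]. Speed limits (rad/s): [2.39, 2.39, 3.01, 3.14, 3.14, 3.14].

INTERFACE

Orientations are given as a rotation vector (axis times angle).
In Python, from rig import get_obs, imaging, hand_in gives the robot as it stands. The module is installed in compiled form; this text tells all that it offers.
- The arm moves only by the tool apply_moves, never from a script. Its argument "deltas" is a list of rows, each a list of 5 numbers: the closure, from 0 (fully open) to 1 (shut), then the shift along the tool's x, y, z in cm, then the turn about the tool's y in rad. A call has 1 to 10 rows; each row is the pose to reach, as a shift and turn from the pose commanded when the call began, along the tool's axes at that moment; what a row does not reach only later rows make up. A row lasts 1/10 s, in which the tool goes at most 50 mm and 8.59 degrees, less where a joint would pass 70% of its speed; a pose out of reach is approached as far as the arm can. A call with a gripper value outside its range is refused whole. The fingers move at their own pace and stop on an object; "squeeze" is the grip in N (left out, the last holds). Time passes only in rows, so rows that repeat a pose let the fingers close. It gives the time, the measured TCP pose, the force and the opening at its end, in the units of the state.
- get_obs(): the state, without advancing time (a new reading comes with each control period).
- imaging.read_camera(name): name is "scene" or "side" or "wrist"; returns (picture, depth): 384x512x3 uint8, red, green, blue; 384x512 float32, m along the optical axis (not along the pixel's ray), 0 where there is no reading.
- imaging.camera_model(name): a dict with "intrinsics" (3x3 intrinsics, pixels), "rvec" (rotation vector, rad) and "tvec" (3), from world to camera coordinates, as OpenCV has them. Camera axes: x right, y down, z forward; pixel columns grow to the right and rows downward; lengths in m; the calibration is good to about 2 mm. A picture is of the moment at which its call begins: read the wrist's pose just before it. camera_model takes no time and is no camera call; for the wrist camera it gives the pose at the moment of the call.
- hand_in(): hands the job in, once; it reports no verdict.
The state is a dict: "time_s": time; "qpos": joint angles; "dq": joint speeds; "joint_efforts": joint torques, N m; "eef_pos": TCP position; "ee_rot": TCP orientation; "contact_force": force on the tool from outside, world axes, zero at the start; "torque": the same for the moment, N m; "gripper_width": finger opening in m.
Only numpy, scipy, OpenCV 4.12 (cv2) and the standard library are available. Lean on these libraries where they do the work, as an engineer would, in place of code of your own. Each camera call takes 0.05 s, during which the arm holds its last target.

TASK

Take the lid off the bowl and lay it on the cork pad, then use the blue scoop (never fingers on the beads) to scoop all the orange mixing beads out of the white trough and tip them into the bowl, stand the scoop back on its black mat and lay the lid on the bowl again so that it covers the whole mouth. With the lid on, press the keys one at a time: blue, then yellow, then green. Never press red, leave the other bench things where they are, and finish with the lid still on the bowl and the scoop still standing on the mat.

Things in the scene. Friction and masses are not known exactly. Their poses are not given: they have to be found in the camera images.
- trough: White open-topped bead trough, fixed, 282 x 110 x 36 mm outside, walls and floor 6 mm thick (inside 270 x 98 mm, inner floor 6 mm above its underside, square corners). Origin: centre of its underside. Its x axis runs along its length and points away from the robot. The beads lie in its near (-x) half; the far half is free, long enough to set the scoop down in.
- mat: Black rubber mat for the scoop, fixed, 150 (x) x 130 (y) x 4 mm. Origin: centre of its underside.
- bowl_in (a point): Centre of the inner floor of the round steel bowl, which is fixed on a blue bench shaker 170 x 170 mm. The inner floor lies 45 mm above the table. The bowl is 75 mm tall, outer radius 60 mm at the foot and 70 mm at the rim, wall 4 mm.
- bowl_rim (a point): Centre of the bowl's mouth, level with the rim, 115 mm above the table (inner radius there 66 mm).
- pad: Square cork pad where the lid is laid down, fixed, 170 x 170 x 4 mm. Origin: centre of its underside.
- scoop_grip (a point): Blue scoop, loose, 0.2 kg, flat pan below a grey grip bar. This point: in the bar, 72 mm straight above the centre of the pan's underside. Bar along scoop x, 16 wide (y), 22 tall, from 40 mm in front (-x) to 60 behind; grip from above, closing along y. Pan 105 long (x), 90 wide, floor 2, side walls 31 tall; open at the front (-x), lip 52.5 mm from centre; back wall and post at +x, 60 mm from centre. z up.
- lid_knob (a point): Round aluminium lid, 0.25 kg, loose, at first lying on the bowl: a disc 160 mm across and 6 mm thick with a black upright knob 24 mm across and 40 mm tall at its centre (top of the knob 46 mm above the lid's underside). This point is in the knob, 30 mm above the lid's underside.
- bead1_center (a point): Centre of an orange glazed mixing bead, 38 mm across and 22 mm tall, rounded puck, 50 g, slippery (friction about 0.3: slides off the scoop when that is tipped by 25 degrees or more). Pushed along a floor it slides until it meets a wall, then rides over the scoop's lip into the pan. May be absent.
- bead2_center (a point): Centre of an orange glazed mixing bead, 38 mm across and 22 mm tall, rounded puck, 50 g, slippery (friction about 0.3: slides off the scoop when that is tipped by 25 degrees or more). Pushed along a floor it slides until it meets a wall, then rides over the scoop's lip into the pan. May be absent.
- bead3_center (a point): Centre of an orange glazed mixing bead, 38 mm across and 22 mm tall, rounded puck, 50 g, slippery (friction about 0.3: slides off the scoop when that is tipped by 25 degrees or more). Pushed along a floor it slides until it meets a wall, then rides over the scoop's lip into the pan. May be absent.
- bead4_center (a point): Centre of an orange glazed mixing bead, 38 mm across and 22 mm tall, rounded puck, 50 g, slippery (friction about 0.3: slides off the scoop when that is tipped by 25 degrees or more). Pushed along a floor it slides until it meets a wall, then rides over the scoop's lip into the pan. May be absent.
- bead5_center (a point): Centre of an orange glazed mixing bead, 38 mm across and 22 mm tall, rounded puck, 50 g, slippery (friction about 0.3: slides off the scoop when that is tipped by 25 degrees or more). Pushed along a floor it slides until it meets a wall, then rides over the scoop's lip into the pan. May be absent.
- key_blue_top (a point): Centre of the top of the blue key, 28 mm across, 52 mm above the table when up, in a black collar 44 mm across and 12 mm tall on the grey keypad box, 120 x 120 x 30 mm; the four keys are in a 2 x 2 pattern 52 mm apart, in varying order.
- key_blue (a joint): Travel of the blue spring key, m: 0 up, 0.006 fully down (about 5 N); it counts as pressed past 0.004 and springs back up.
- key_yellow_top (a point): Centre of the top of the yellow key, 28 mm across, 52 mm above the table when up, in a black collar 44 mm across and 12 mm tall on the grey keypad box, 120 x 120 x 30 mm; the four keys are in a 2 x 2 pattern 52 mm apart, in varying order.
- key_yellow (a joint): Travel of the yellow spring key, m: 0 up, 0.006 fully down (about 5 N); it counts as pressed past 0.004 and springs back up.
- key_green_top (a point): Centre of the top of the green key, 28 mm across, 52 mm above the table when up, in a black collar 44 mm across and 12 mm tall on the grey keypad box, 120 x 120 x 30 mm; the four keys are in a 2 x 2 pattern 52 mm apart, in varying order.
- key_green (a joint): Travel of the green spring key, m: 0 up, 0.006 fully down (about 5 N); it counts as pressed past 0.004 and springs back up.
- key_red_top (a point): Centre of the top of the red key, 28 mm across, 52 mm above the table when up, in a black collar 44 mm across and 12 mm tall on the grey keypad box, 120 x 120 x 30 mm; the four keys are in a 2 x 2 pattern 52 mm apart, in varying order.
- key_red (a joint): Travel of the red spring key, m: 0 up, 0.006 fully down (about 5 N); it counts as pressed past 0.004 and springs back up.
- reagent_bottle: Amber bottle with a blue cap, 64 mm across, 110 mm tall; bystander. Origin: centre of its underside.
- tip_box: Clear box with a yellow top, 82 x 122 x 68 mm; bystander. Origin: centre of its underside.
- wash_can: White can with a red cap, 60 mm across, 104 mm tall; bystander. Origin: centre of its underside.
Mind the look-alikes: they are no part of the job. What is shaped like the part that bears bead3_center but purple is not meant. Of the things shaped like the part that bears scoop_grip, the blue one is meant.

How it is judged:
By the outcome, as a careful person would: the job done as asked, in the order asked, and still so for the second after the job is handed in, with the robot touching nothing.
Of bead1, bead2, bead3, bead4, bead5 only 3 to 5 are there at a start; the rules pass over those that are not, and their reading is None.
At some moment in a run one of scoop, lid may be knocked a few centimetres aside while the robot is not near it.
It also fails if it takes over 200 s, if anything falls off the work surface, if the arm or the gripper's body presses on something with over 40 N, if the wrist force passes 120 N, or if a joint passes its speed limit or range.

## Working session

There is one attempt and no reset: what is moved stays moved. The work goes in short steps, Python scripts to look and compute and a tool call to move; the robot and the scene stay as the last step left them, time stands still between calls to the robot, and variables do not carry over. Pictures are saved under pics/ and viewed, and the job is handed in when it is done.

Besides the shell and the picture viewer there is one more tool, called after ">>>" in YAML: its name, and indented under it one key for each argument. apply_moves: Moves the arm, as the interface text tells. Its arguments: {"type":"object","properties":{"deltas":{"type":"array"},"squeeze":{"type":"number"}},"required":["deltas"]}

```bash
mkdir -p pics; ls
cat > h.py <<'E'
import numpy as np, cv2
from scipy.spatial.transform import Rotation as R
from rig import get_obs, imaging
def shot(n,name):
    m=imaging.camera_model(n); p,d=imaging.read_camera(n)
    cv2.imwrite(f'pics/{name}.png',cv2.cvtColor(p,cv2.COLOR_RGB2BGR))
    np.savez(f'pics/{name}.npz',p=p,d=d,K=m['intrinsics'],r=m['rvec'],t=m['tvec'])
    return cloud(name)
def cloud(name):
    f=np.load(f'pics/{name}.npz'); p,d=f['p'],f['d']; K=f['K']
    v,u=np.mgrid[:d.shape[0],:d.shape[1]]
    c=np.stack([(u-K[0,2])/K[0,0]*d,(v-K[1,2])/K[1,1]*d,d],-1)
    Rm=R.from_rotvec(f['r'].ravel()).as_matrix()
    w=(c-f['t'].ravel())@Rm
    w[d<=0]=np.nan
    return p,w
def st():
    o=get_obs(); print('t',round(o['time_s'],2),'q',np.round(o['qpos'],3),'p',np.round(o['eef_pos'],4),'F',np.round(o['contact_force'],1),'w',round(o['gripper_width'],4))
    print('axes(cols tool xyz)\n',np.round(R.from_rotvec(o['ee_rot']).as_matrix(),3)); return o
E
python3 - <<'E'
from h import *
st()
for n in ('scene','side','wrist'): shot(n,n+'0')
E
```

```text
pics
t 0.0 q [ 0.     0.314 -0.048  1.21   0.     1.571] p [0.5994 0.     0.2304] F [-0.  -0.8 -0. ] w 0.0855
axes(cols tool xyz)
 [[ 0.    -0.002  1.   ]
 [-1.     0.     0.   ]
 [-0.    -1.    -0.002]]
```

View pics/scene0.png

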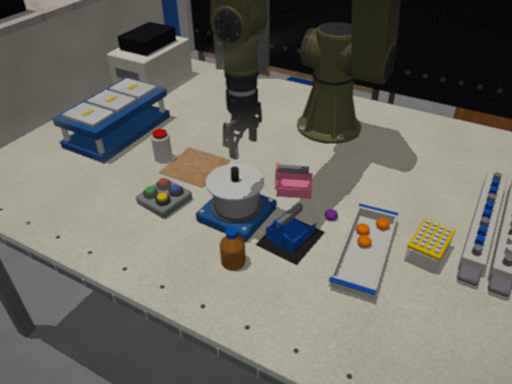

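View pics/side0.png

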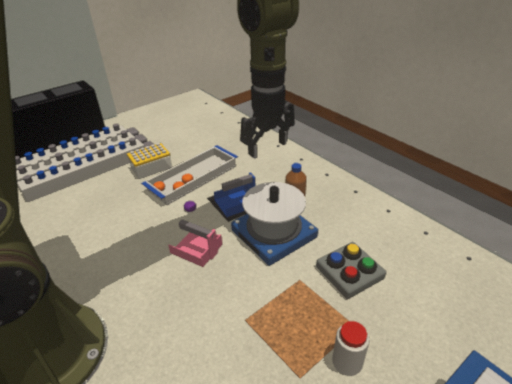

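View pics/wrist0.png

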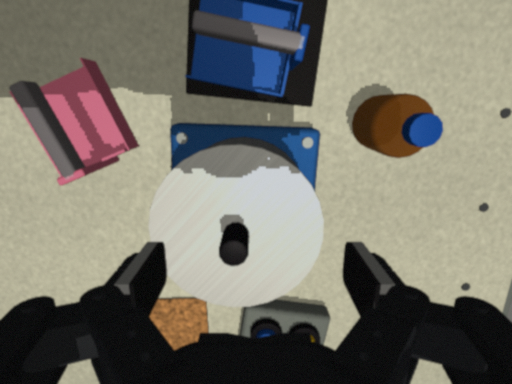

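Scene: three beads at scene (362,229), (365,241), (383,223); pan on the mat at (290,230); lid on the bowl (235,190); keypad at (163,195); cork pad at (197,165). Next, measuring.

```bash
cat > m.py <<'E'
from h import *
import sys
def seg(name,bounds=None):
    p,w=cloud(name)
    hsv=cv2.cvtColor(p,cv2.COLOR_RGB2HSV)
    h,s,v=[hsv[...,i].astype(int) for i in range(3)]
    C={'orange':(h>3)&(h<14)&(s>200)&(v>150),'purple':(h>130)&(h<150)&(s>100),'blue':(h>105)&(h<122)&(s>130)&(v>60),
     'yellow':(h>22)&(h<32)&(s>180)&(v>120),'green':(h>45)&(h<75)&(s>90),'red':((h<3)|(h>176))&(s>150)}
    for c,m in C.items():
        n,l,stt,cen=cv2.connectedComponentsWithStats((m&np.isfinite(w[...,0])).astype(np.uint8))
        for i in range(1,n):
            if stt[i,4]<25: continue
            q=w[l==i]
            if abs(q[:,1]).max()>.8 or q[:,0].max()>1.2: continue
            print(name,c,stt[i,4],np.round(cen[i]),'mean',np.round(q.mean(0),3),'min',np.round(q.min(0),3),'max',np.round(q.max(0),3))
if __name__=='__main__':
    for n in sys.argv[1:]: seg(n)
E
python3 m.py scene0 side0 wrist0
```

```text
scene0 purple 100 [331. 214.] mean [0.476 0.202 0.019] min [0.455 0.186 0.006] max [0.489 0.218 0.024]
scene0 blue 89 [301.  80.] mean [-1.068 -0.6   -0.383] min [-1.146 -0.697 -0.412] max [ 0.042 -0.06   0.177]
scene0 blue 2718 [117. 128.] mean [ 0.45  -0.603  0.06 ] min [ 0.226 -0.755  0.006] max [ 0.588 -0.555  0.127]
scene0 blue 87 [494. 186.] mean [0.192 0.578 0.066] min [0.14  0.57  0.053] max [0.221 0.587 0.072]
scene0 blue 32 [175. 187.] mean [ 0.619 -0.229  0.052] min [ 0.606 -0.24   0.048] max [ 0.63  -0.218  0.055]
scene0 blue 852 [238. 221.] mean [ 0.642 -0.     0.039] min [ 0.511 -0.121  0.006] max [0.766 0.062 0.114]
scene0 blue 113 [488. 209.] mean [0.306 0.579 0.066] min [0.255 0.569 0.055] max [0.336 0.587 0.072]
scene0 blue 64 [378. 209.] mean [0.411 0.315 0.035] min [0.402 0.262 0.031] max [0.422 0.365 0.039]
scene0 blue 984 [289. 234.] mean [0.607 0.136 0.023] min [ 0.53   0.078 -0.   ] max [0.652 0.184 0.089]
scene0 blue 137 [481. 235.] mean [0.42  0.578 0.065] min [0.366 0.569 0.051] max [0.449 0.587 0.073]
scene0 blue 202 [353. 286.] mean [0.705 0.349 0.035] mi
[... 2845 characters left out ...]
] mean [ 0.456 -0.407  0.105] min [ 0.435 -0.429  0.099] max [ 0.479 -0.384  0.109]
wrist0 blue 1931 [256.  12.] mean [0.6   0.167 0.011] min [0.539 0.142 0.004] max [0.65  0.18  0.046]
wrist0 blue 279 [302.  43.] mean [0.641 0.124 0.082] min [0.634 0.108 0.003] max [0.659 0.157 0.091]
wrist0 blue 4280 [240.  66.] mean [0.583 0.113 0.011] min [0.521 0.08  0.003] max [0.637 0.147 0.075]
wrist0 blue 876 [424. 130.] mean [0.745 0.051 0.111] min [0.732 0.037 0.105] max [0.76  0.064 0.113]
wrist0 blue 2884 [252. 143.] mean [0.596 0.03  0.034] min [ 0.504 -0.019  0.022] max [0.67  0.05  0.038]
wrist0 blue 50 [265. 334.] mean [ 0.611 -0.203  0.065] min [ 0.601 -0.22   0.046] max [0.619 0.011 0.305]
```

Run:
```python
from h import *
for n in ('scene0','side0'):
    p,w=cloud(n)
    # height map topdown
    X,Y,Z=w[...,0],w[...,1],w[...,2]
    ok=np.isfinite(X)&(X>.25)&(X<.95)&(Y>-.45)&(Y<.5)&(Z<.2)
    im=np.zeros((560,760,3),np.uint8)
    r=((.95-X[ok])*800).astype(int).clip(0,559); c=((.5-Y[ok])*800).astype(int).clip(0,759)
    im[r,c]=p[ok]
    im=cv2.dilate(im,np.ones((2,2)))
    cv2.imwrite(f'pics/top_{n}.png',im[...,::-1])
```

```text
(no output)
```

View pics/top_scene0.png

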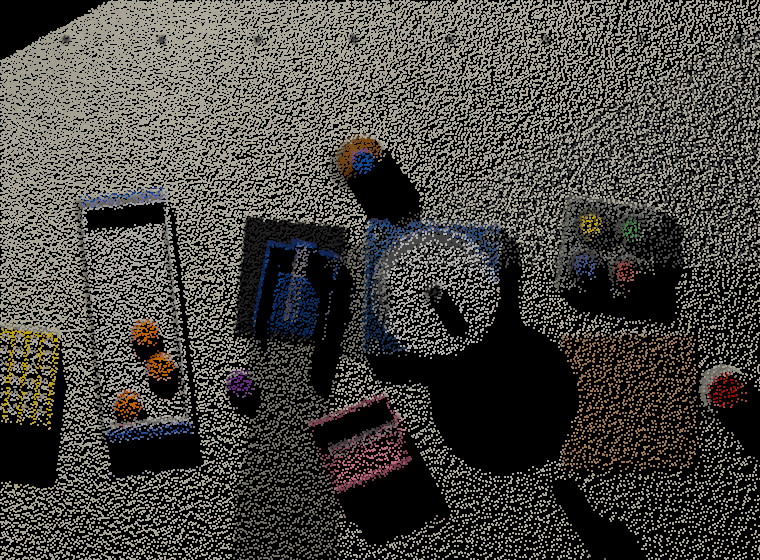

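Run:
```python
from h import *
for n in ('scene0','side0','wrist0'):
    p,w=cloud(n)
    Z=w[...,2]; X,Y=w[...,0],w[...,1]
    near=(np.hypot(X-.59,Y+.03)<.12)
    k=near&(Z>.150)&(Z<.165); 
    d=near&(Z>.117)&(Z<.125)
    print(n,'knobtop',k.sum(),np.nanmedian(w[k],0) if k.sum() else '', 'ext',w[k].min(0),w[k].max(0))
    q=w[d][:,:2]; 
    h=cv2.convexHull(q.astype(np.float32))
    print(' disc',d.sum(),cv2.minEnclosingCircle(q.astype(np.float32)),q.min(0),q.max(0))
```

```text
scene0 knobtop 63 [ 0.58890566 -0.0400641   0.15967474] ext [ 0.57314213 -0.0522961   0.15086672] [ 0.59805816 -0.03139325  0.1645423 ]
 disc 1540 ((0.5852150321006775, -0.04380108788609505), 0.08242873102426529) [ 0.50333563 -0.12379687] [0.66617799 0.03738529]
side0 knobtop 77 [ 0.57909147 -0.04652455  0.16098526] ext [ 0.5696059  -0.05508187  0.15018336] [ 0.59150627 -0.03244748  0.16484702]
 disc 1902 ((0.584189772605896, -0.04293671250343323), 0.08185335993766785) [ 0.50243517 -0.12281154] [0.6632724  0.03814073]
wrist0 knobtop 772 [ 0.58262342 -0.03694289  0.16171213] ext [ 0.57043091 -0.05174556  0.15005947] [ 0.59380897 -0.02804238  0.16398262]
 disc 20913 ((0.5823729634284973, -0.04064926505088806), 0.0803624764084816) [ 0.50287087 -0.12020472] [0.66177936 0.03947411]
```

>>> apply_moves:
  deltas:
    - [0,2,0,-0.8,0]
    - [0,4.1,0,-1.7,0]
    - [0,4.1,4,-1.7,0]
    - [0,4.1,7,-1.7,0]
    - [0,4.1,9,-1.7,0]
    - [0,4.1,10,-1.7,0]
    - [0,4.1,10,-1.7,0]

```text
time_s: 0.85
eef_pos: [0.5818, -0.0409, 0.1298]
ee_rot: [-1.211, 1.211, -1.208]
contact_force: [-0.8, 0.9, -0.2]
gripper_width: 0.0856
```

Run:
```python
from h import *
st()
# cork pad from side/scene
for n in ('scene0','side0','wrist0'):
    p,w=cloud(n); hsv=cv2.cvtColor(p,cv2.COLOR_RGB2HSV)
    m=(hsv[...,0]>5)&(hsv[...,0]<18)&(hsv[...,1]>90)&(abs(w[...,2]-.004)<.006)&(w[...,1]<-.1)&(w[...,1]>-.45)&(w[...,0]<.7)
    q=w[m][:,:2].astype(np.float32)
    if len(q)>50: print(n,len(q),cv2.minAreaRect(q),np.median(w[m][:,2]))
shot('side','side1')
```

```text
t 0.85 q [-0.07   0.343 -0.244  0.987  0.     1.501] p [ 0.5818 -0.0409  0.1298] F [-0.8  0.9 -0.2] w 0.0856
axes(cols tool xyz)
 [[ 0.    -0.003  1.   ]
 [-1.     0.     0.   ]
 [-0.    -1.    -0.003]]
scene0 1399 ((0.07380974292755127, -0.32183653116226196), (0.9293904900550842, 0.20308193564414978), 2.934326171875) 0.0043755462718445695
side0 5247 ((0.44523173570632935, -0.28507816791534424), (0.16978296637535095, 0.16888712346553802), 1.024472951889038) 0.005141198335443406
wrist0 2209 ((0.48809343576431274, -0.2405071258544922), (0.08316729217767715, 0.088789202272892), 2.463301420211792) 0.004511530083376786
```

>>> apply_moves:
  deltas:
    - [0.5,0,0,0,0]
    - [1,0,0,0,0]
    - [1,0,0,0,0]
    - [1,0,0,0,0]
    - [1,0,0,0,0]
    - [1,0,0,0,0]
    - [1,0,-1,0,0]
    - [1,0,-3,0,0]
    - [1,0,-5,0,0]
    - [1,0,-5,0,0]
  squeeze: 60

```text
time_s: 1.9
eef_pos: [0.5846, -0.0411, 0.184]
ee_rot: [-1.206, 1.206, -1.211]
contact_force: [1.1, -0.7, -2.7]
gripper_width: 0.0222
```

Run:
```python
from h import *
st()
shot('side','side2')
```

```text
t 1.9 q [-0.07   0.306 -0.166  1.094 -0.     1.501] p [ 0.5846 -0.0411  0.184 ] F [ 1.1 -0.7 -2.7] w 0.0222
axes(cols tool xyz)
 [[-0.     0.004  1.   ]
 [-1.    -0.    -0.   ]
 [ 0.    -1.     0.004]]
```

View pics/side2.png

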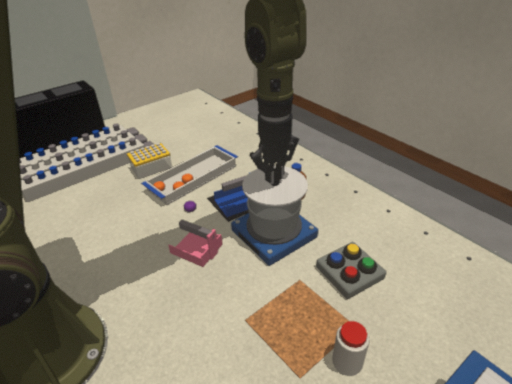

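>>> apply_moves:
  deltas:
    - [1,1.5,0,-1,0]
    - [1,4.5,0,-3,0]
    - [1,8.5,0,-5,0]
    - [1,12.5,0,-7,0]
    - [1,16.5,0,-9.5,0]
    - [1,20.5,0,-12,0]
    - [1,23,0,-13.2,0]
    - [1,24.4,0,-13.7,0]
    - [1,24.4,0,-13.7,0]
    - [1,24.4,3,-13.7,0]

```text
time_s: 2.95
eef_pos: [0.4484, -0.2864, 0.1538]
ee_rot: [-1.207, 1.204, -1.214]
contact_force: [0.5, -0.8, -1.7]
gripper_width: 0.0222
```

Run:
```python
from h import *
st()
```

```text
t 2.95 q [-5.690e-01  2.270e-01 -3.440e-01  9.940e-01  1.000e-03  1.003e+00] p [ 0.4484 -0.2864  0.1538] F [ 0.5 -0.8 -1.7] w 0.0222
axes(cols tool xyz)
 [[-0.001  0.006  1.   ]
 [-1.    -0.003 -0.001]
 [ 0.003 -1.     0.006]]
```

>>> apply_moves:
  deltas:
    - [1,-0.1,4,-0.2,0]
    - [1,-0.1,8,-0.2,0]
    - [1,-0.1,11,-0.2,0]
    - [1,-0.1,12.3,-0.2,0]
    - [1,-0.1,12.8,-0.2,0]
    - [1,-0.1,13.2,-0.2,0]
    - [1,-0.1,13.5,-0.2,0]

```text
time_s: 3.65
eef_pos: [0.4445, -0.2836, 0.0203]
ee_rot: [-1.209, 1.208, -1.209]
contact_force: [-18.1, 13.6, 59.5]
gripper_width: 0.0225
```

>>> apply_moves:
  deltas:
    - [1,0,-0.4,0,0]
    - [1,0,-0.4,0,0]

```text
time_s: 3.85
eef_pos: [0.446, -0.2851, 0.0226]
ee_rot: [-1.208, 1.205, -1.213]
contact_force: [0.6, -0.5, -1.9]
gripper_width: 0.0226
```

Run:
```python
from h import *
st()
shot('side','side3')
```

```text
t 3.85 q [-0.569  0.358 -0.504  0.703  0.     1.002] p [ 0.446  -0.2851  0.0226] F [ 0.6 -0.5 -1.9] w 0.0226
axes(cols tool xyz)
 [[ 0.     0.004  1.   ]
 [-1.    -0.002  0.   ]
 [ 0.002 -1.     0.004]]
```

View pics/side3.png

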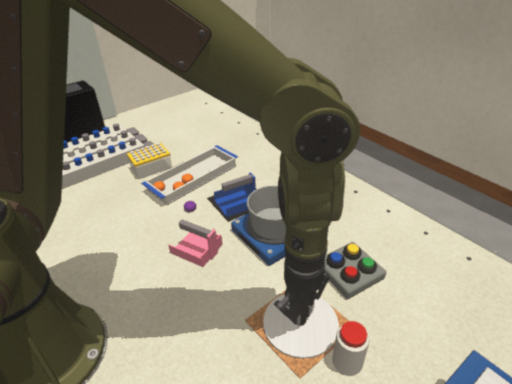

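Lid is centred over the cork pad (side 303,322), about 2 mm up. Releasing.

>>> apply_moves:
  deltas:
    - [1,0,0.15,0,0]
    - [0.4,0,0.15,0,0]
    - [0,0,0.15,0,0]
    - [0,0,0.15,0,0]
    - [0,0,0.15,0,0]
    - [0,0,-2,0,0]
    - [0,0,-6,0,0]
    - [0,0,-11,0,0]
    - [0,0,-16,0,0]
    - [0,0,-18,0,0]

```text
time_s: 4.9
eef_pos: [0.446, -0.2852, 0.2053]
ee_rot: [-1.208, 1.203, -1.214]
contact_force: [1.1, -0.4, -0.3]
gripper_width: 0.0854
```

Run:
```python
from h import *
st()
p,w=shot('wrist','wrist1')
Z=w[...,2]; X,Y=w[...,0],w[...,1]
d=(np.hypot(X-.446,Y+.285)<.12)&(Z>.008)&(Z<.014)
q=w[d][:,:2].astype(np.float32); print(d.sum(),cv2.minEnclosingCircle(q),q.min(0),q.max(0))
```

```text
t 4.9 q [-0.569  0.188 -0.27   1.106  0.     1.002] p [ 0.446  -0.2852  0.2053] F [ 1.1 -0.4 -0.3] w 0.0854
axes(cols tool xyz)
 [[-0.     0.006  1.   ]
 [-1.    -0.004  0.   ]
 [ 0.004 -1.     0.006]]
14475 ((0.4503748416900635, -0.3008095324039459), 0.09773131459951401) [ 0.3655846  -0.39507887] [ 0.5244871 -0.2046923]
```

View pics/wrist1.png

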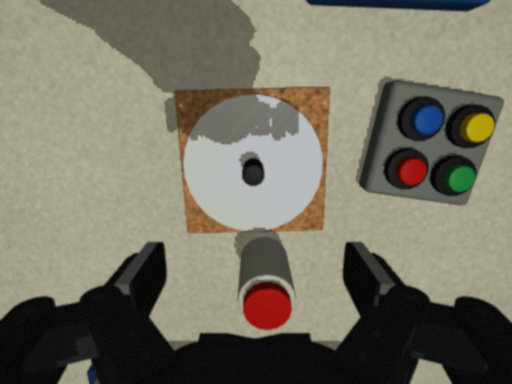

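>>> apply_moves:
  deltas:
    - [0,-2,-1,1,0]
    - [0,-6,-2.5,3,0]
    - [0,-10.5,-2.5,5,0]
    - [0,-15,-2.5,7,0]
    - [0,-19.5,-2.5,9,0]
    - [0,-24,-2.5,11,0]
    - [0,-28.5,-2.5,13,0]
    - [0,-33,-2.5,15,0]
    - [0,-34.5,-2.5,15.4,0]
    - [0,-34.5,-2.5,15.4,0]

```text
time_s: 5.95
eef_pos: [0.5981, 0.0632, 0.2243]
ee_rot: [-1.212, 1.207, -1.206]
contact_force: [0.4, -0.7, 0.1]
gripper_width: 0.0854
```

```bash
python3 - <<'E'
from h import *
st()
p,w=shot('wrist','wrist2')
E
python3 m.py wrist1 wrist2
```

```text
t 5.95 q [ 0.105  0.32  -0.054  1.198  0.     1.672] p [0.5981 0.0632 0.2243] F [ 0.4 -0.7  0.1] w 0.0854
axes(cols tool xyz)
 [[ 0.004 -0.001  1.   ]
 [-1.     0.     0.004]
 [-0.    -1.    -0.001]]
wrist1 blue 125 [463.   1.] mean [ 0.64  -0.122  0.033] min [ 0.61  -0.124  0.03 ] max [ 0.662 -0.121  0.036]
wrist1 blue 668 [428. 119.] mean [ 0.614 -0.228  0.052] min [ 0.6   -0.242  0.041] max [ 0.633 -0.215  0.055]
wrist1 blue 46 [ 92. 377.] mean [ 0.227 -0.568  0.03 ] min [ 0.222 -0.578  0.029] max [ 0.231 -0.559  0.032]
wrist1 yellow 593 [480. 127.] mean [ 0.665 -0.235  0.053] min [ 0.651 -0.249  0.043] max [ 0.682 -0.223  0.055]
wrist1 green 737 [459. 178.] mean [ 0.656 -0.286  0.051] min [ 0.643 -0.304  0.041] max [ 0.677 -0.273  0.055]
wrist1 red 696 [411. 171.] mean [ 0.605 -0.279  0.051] min [ 0.593 -0.296  0.041] max [ 0.626 -0.266  0.055]
wrist1 red 1717 [267. 306.] mean [ 0.458 -0.399  0.104] min [ 0.436 -0.425  0.093] max [ 0.48  -0.379  0.106]
wrist2 purple 1006 [132.  37.] mean [0.47  0.202 0.021] min [0.451 0.185 0.013] max [0.485 0.221 0.025]
wrist2 blue 7069 [248. 103.] mean [0.589 0.136 0.014] min [0.523 0.077 0.003] max [0.661 0.193 0.089]
wrist2 blue 3791 [247. 201.] mean [0.59  0.026 0.033] min [ 0.503 -0.051  0.011] max [0.67  0.051 0.037]
wrist2 blue 898 [416. 200.] mean [0.744 0.053 0.109] min [0.731 0.038 0.096] max [0.76  0.065 0.113]
```

View pics/wrist2.png

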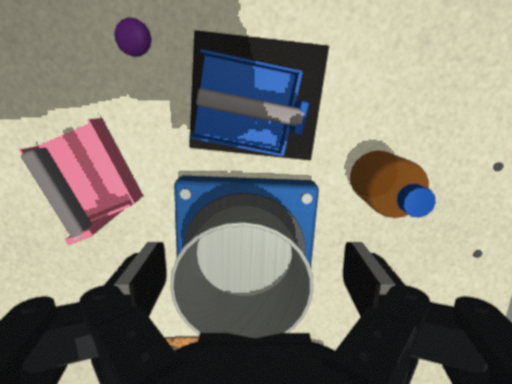

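Wrist view: bar from (198,97) to (300,117), post end at +x, open front towards the robot. Fitting the bar, bowl rim, mat.

```bash
cat > sc.py <<'E'
from h import *
def bar(name,zr=(.083,.092),xr=(.45,.75),yr=(.05,.25)):
    p,w=cloud(name)
    X,Y,Z=[w[...,i] for i in range(3)]
    m=(Z>zr[0])&(Z<zr[1])&(X>xr[0])&(X<xr[1])&(Y>yr[0])&(Y<yr[1])
    n,l,s,c=cv2.connectedComponentsWithStats(m.astype(np.uint8)); 
    i=1+np.argmax(s[1:,4]); m=l==i
    q=w[m][:,:2].astype(np.float32); r=cv2.minAreaRect(q)
    b=cv2.boxPoints(r); e=[b[1]-b[0],b[2]-b[1]]; k=int(np.linalg.norm(e[1])>np.linalg.norm(e[0]))
    d=e[k]/np.linalg.norm(e[k]); d=d if d[0]>0 else -d
    L,W=np.linalg.norm(e[k]),np.linalg.norm(e[1-k])
    c=np.array(r[0]); 
    print(name,len(q),'px',np.round(c.tolist(),4),'L',L.round(4),'W',W.round(4),'ztop',np.median(w[m][:,2]).round(4),'yaw deg',np.degrees(np.arctan2(d[1],d[0])).round(2),'grip(c-10mm d)',np.round(c-.010*d,4))
if __name__=='__main__':
    import sys
    for n in sys.argv[1:]: bar(n)
E
python3 sc.py wrist2 side0 scene0
python3 - <<'E'
from h import *
p,w=cloud('wrist2')
X,Y,Z=[w[...,i] for i in range(3)]
hsv=cv2.cvtColor(p,cv2.COLOR_RGB2HSV)
m=(abs(Z-.004)<.004)&(hsv[...,2]<60)&(X>.48)&(X<.72)&(Y>.06)&(Y<.22)
q=w[m][:,:2].astype(np.float32); print('mat',cv2.minAreaRect(q))
m=(abs(Z-.115)<.004)&(np.hypot(X-.583,Y+.041)<.09)
q=w[m][:,:2]; print('rim',len(q),cv2.minEnclosingCircle(q.astype(np.float32)),q.min(0),q.max(0))
A=np.c_[2*q,np.ones(len(q))]; s=np.linalg.lstsq(A,(q**2).sum(1),rcond=None)[0]; print(s[:2],np.sqrt(s[2]+s[:2]@s[:2]))
E
```

```text
wrist2 2143 px [0.5947 0.1319] L 0.0999 W 0.0296 ztop 0.0876 yaw deg -10.92 grip(c-10mm d) [0.5849 0.1338]
side0 156 px [0.5965 0.13  ] L 0.0999 W 0.0278 ztop 0.0875 yaw deg -14.0 grip(c-10mm d) [0.5868 0.1324]
scene0 181 px [0.5984 0.1254] L 0.1007 W 0.0284 ztop 0.086 yaw deg -7.24 grip(c-10mm d) [0.5885 0.1266]
mat ((0.5979932546615601, 0.14155647158622742), (0.12695011496543884, 0.14699392020702362), 84.09355163574219)
rim 1686 ((0.5854774117469788, -0.036659687757492065), 0.06989657878875732) [ 0.51594599 -0.09398201] [0.65482203 0.03289643]
[ 0.58550548 -0.03580137] 0.06702576551744048
```

Run:
```python
from h import *
p,w=cloud('wrist2')
X,Y,Z=[w[...,i] for i in range(3)]
m=(Z>.083)&(Z<.092)&(X>.45)&(X<.75)&(Y>.05)&(Y<.25)
v,u=np.nonzero(m); print(u.min(),u.max())
hsv=cv2.cvtColor(p,cv2.COLOR_RGB2HSV)
m2=m&(hsv[...,1]<90)
q=w[m2].astype(np.float32); print(len(q))
xs=np.arange(q[:,0].min(),q[:,0].max(),.008)
mid=[]
for a in xs:
    s=q[(q[:,0]>=a)&(q[:,0]<a+.008)]
    if len(s)>10: lo,hi=np.percentile(s[:,1],[3,97]); mid.append((a+.004,(lo+hi)/2)); print(round(a+.004,3),lo.round(4),hi.round(4))
mid=np.array(mid); f=np.polyfit(*mid.T,1); print(np.degrees(np.arctan(f[0])),np.polyval(f,[.55,.585,.59,.6,.64]))
print(q.min(0),q.max(0))
```

```text
197 414
1856
0.549 0.1336 0.148
0.557 0.1327 0.1472
0.565 0.131 0.1456
0.573 0.1293 0.1439
0.581 0.1276 0.1422
0.589 0.1265 0.1406
0.597 0.1249 0.1389
0.605 0.1232 0.1374
0.613 0.1215 0.1363
0.621 0.1197 0.1346
0.629 0.1179 0.1329
0.637 0.1186 0.1312
-10.807723789087055 [0.14095086 0.13426936 0.13331486 0.13140586 0.12376987]
[0.5450784  0.05384639 0.08365583] [0.7444091  0.14812912 0.0914133 ]
```

>>> apply_moves:
  deltas:
    - [0,-3,0,-0.5,0]
    - [0,-7,0,-1.5,0]
    - [0,-11,-1,-2.5,0]
    - [0,-15,-2,-3,0]
    - [0,-18,-2,-3,0]
    - [0,-19,-2,-3,0]
    - [0,-19,-2,-3,0]

```text
time_s: 6.7
eef_pos: [0.5678, 0.2503, 0.245]
ee_rot: [-1.21, 1.209, -1.209]
contact_force: [-0.3, -0.7, -0.0]
gripper_width: 0.0853
```

```bash
python3 - <<'E'
from h import *
st()
p,w=shot('wrist','wrist3')
E
python3 m.py wrist3
```

```text
t 6.7 q [ 4.160e-01  3.490e-01  3.300e-02  1.256e+00 -1.000e-03  1.986e+00] p [0.5678 0.2503 0.245 ] F [-0.3 -0.7 -0. ] w 0.0853
axes(cols tool xyz)
 [[ 0.    -0.     1.   ]
 [-1.    -0.001  0.   ]
 [ 0.001 -1.    -0.   ]]
wrist3 orange 36 [185. 133.] mean [0.485 0.289 0.027] min [0.476 0.287 0.025] max [0.494 0.294 0.029]
wrist3 purple 556 [177. 198.] mean [0.469 0.207 0.021] min [0.451 0.189 0.011] max [0.484 0.222 0.025]
wrist3 blue 1149 [377.  75.] mean [0.701 0.352 0.037] min [0.69  0.297 0.034] max [0.713 0.404 0.04 ]
wrist3 blue 1053 [114. 105.] mean [0.409 0.32  0.037] min [0.398 0.264 0.034] max [0.421 0.371 0.039]
wrist3 blue 3936 [267. 241.] mean [0.585 0.142 0.012] min [0.525 0.082 0.003] max [0.655 0.189 0.07 ]
wrist3 blue 76 [319. 275.] mean [0.641 0.134 0.085] min [0.638 0.123 0.068] max [0.645 0.139 0.089]
wrist3 blue 36 [315. 291.] mean [0.637 0.115 0.088] min [0.634 0.111 0.085] max [0.641 0.121 0.089]
wrist3 blue 1810 [272. 318.] mean [0.593 0.033 0.034] min [ 0.504 -0.011  0.025] max [0.669 0.262 0.323]
```

View pics/wrist3.png

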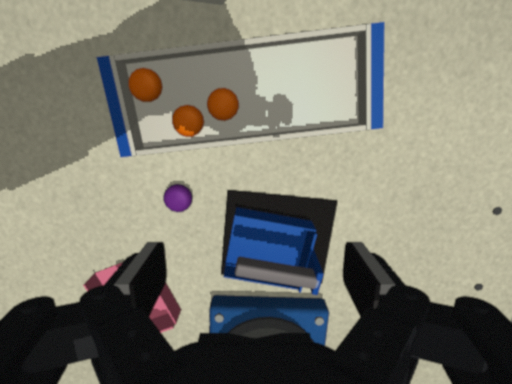

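Three beads only: wrist (145,85), (188,121), (222,103). Fitting the trough.

Run:
```python
from h import *
for n in ('wrist3','scene0','side0'):
    p,w=cloud(n)
    X,Y,Z=[w[...,i] for i in range(3)]
    m=(Z>.032)&(Z<.041)&(X>.38)&(X<.74)&(Y>.24)&(Y<.425)
    k,l,s,c=cv2.connectedComponentsWithStats(m.astype(np.uint8),connectivity=8)
    q=w[m][:,:2].astype(np.float32)
    r=cv2.minAreaRect(q); print(n,len(q),r,np.median(w[m][:,2]))
    hsv=cv2.cvtColor(p,cv2.COLOR_RGB2HSV)
    m=(hsv[...,0]>2)&(hsv[...,0]<16)&(hsv[...,1]>170)&(hsv[...,2]>60)&(X>.38)&(X<.7)&(Y>.24)&(Y<.4)&(Z<.04)
    k,l,s,c=cv2.connectedComponentsWithStats(m.astype(np.uint8))
    for i in range(1,k):
        if s[i,4]>40:
            t=w[l==i]; print('  bead',s[i,4],np.round((t.min(0)+t.max(0))/2,4),np.round(np.ptp(t,axis=0),3))
```

```text
wrist3 6902 ((0.5557238459587097, 0.3330869674682617), (0.3090643584728241, 0.11028973758220673), 6.324061393737793) 0.03683569002954
  bead 826 [0.4417 0.3434 0.0254] [0.036 0.034 0.012]
  bead 729 [0.53   0.3219 0.0263] [0.034 0.034 0.011]
  bead 712 [0.4881 0.3031 0.0257] [0.034 0.033 0.01 ]
scene0 878 ((0.5582609176635742, 0.3293350040912628), (0.31438136100769043, 0.11028201133012772), 6.37224817276001) 0.03504266169981354
  bead 91 [0.4447 0.3403 0.0221] [0.037 0.033 0.017]
  bead 185 [0.5152 0.3106 0.0217] [0.074 0.052 0.02 ]
side0 612 ((0.5558435320854187, 0.34897714853286743), (0.3118327856063843, 0.15625636279582977), 5.728902339935303) 0.036673872194612656
  bead 99 [0.5058 0.3061 0.0223] [0.069 0.036 0.02 ]
  bead 50 [0.4396 0.3351 0.0241] [0.022 0.029 0.013]
```

>>> apply_moves:
  deltas:
    - [0,1,0,0.2,-0.14]
    - [0,3,0,0.4,-0.28]
    - [0,5,0,0.8,-0.42]
    - [0,7,0,1.2,-0.56]
    - [0,9,0,1.6,-0.7]
    - [0,11,1,1.6,-0.84]
    - [0,11.6,2,1.6,-0.98]
    - [0,11.6,3,1.6,-1.12]
    - [0,11.6,4,1.6,-1.25]
    - [0,11.6,5,1.6,-1.38]

```text
time_s: 7.75
eef_pos: [0.5836, 0.1321, 0.1948]
ee_rot: [-1.567, 0.149, -0.148]
contact_force: [0.1, -0.5, -0.2]
gripper_width: 0.0851
```

Run:
```python
from h import *
st()
p,w=shot('wrist','wrist4')
m=(w[...,2]>.083)&(w[...,2]<.092)&(w[...,0]>.53)&(w[...,0]<.66)&(w[...,1]>.1)&(w[...,1]<.16)
q=w[m]; print(len(q))
for a in np.arange(.54,.65,.01):
    s=q[(q[:,0]>=a)&(q[:,0]<a+.01)]
    if len(s)>10: print(round(a+.005,3),np.percentile(s[:,1],[3,97]).round(4))
```

```text
t 7.75 q [ 2.230e-01  3.270e-01 -1.120e-01  1.132e+00 -1.000e-03  4.120e-01] p [0.5836 0.1321 0.1948] F [ 0.1 -0.5 -0.2] w 0.0851
axes(cols tool xyz)
 [[ 0.982 -0.001  0.188]
 [-0.188 -0.001  0.982]
 [-0.    -1.    -0.001]]
2069
0.545 [0.1343 0.148 ]
0.555 [0.1328 0.1482]
0.565 [0.1307 0.1455]
0.575 [0.1287 0.1436]
0.585 [0.1269 0.1419]
0.595 [0.1249 0.1399]
0.605 [0.1228 0.1382]
0.615 [0.1208 0.1364]
0.625 [0.119  0.1345]
0.635 [0.1105 0.1358]
0.645 [0.1121 0.1381]
```

View pics/wrist4.png

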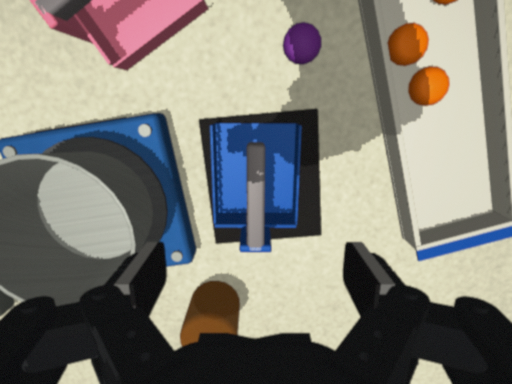

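>>> apply_moves:
  deltas:
    - [0,0,3,0.1,0]
    - [0,0,7,0.1,0]
    - [0,0,10.5,0.1,0]
    - [0,0,12.8,0.1,0]
    - [0,0,13.6,0.1,0]
    - [0,0,13.6,0.1,0]
  squeeze: 40

```text
time_s: 8.4
eef_pos: [0.5833, 0.1345, 0.0585]
ee_rot: [-1.566, 0.154, -0.15]
contact_force: [0.3, 0.3, 1.1]
gripper_width: 0.0852
```

>>> apply_moves:
  deltas:
    - [0.5,0,0,0,0]
    - [1,0,0,0,0]
    - [1,0,0,0,0]
    - [1,0,0,0,0]
    - [1,0,0,0,0]
    - [1,0,0,0,0]
    - [1,0,0,0,0]
  squeeze: 100

```text
time_s: 9.1
eef_pos: [0.5847, 0.1361, 0.0602]
ee_rot: [-1.566, 0.149, -0.151]
contact_force: [-1.5, -0.2, 5.3]
gripper_width: 0.0145
```

Run:
```python
from h import *
st()
p,w=shot('side','side5')
```

```text
t 9.1 q [ 0.229  0.432 -0.288  0.851 -0.     0.42 ] p [0.5847 0.1361 0.0602] F [-1.5 -0.2  5.3] w 0.0145
axes(cols tool xyz)
 [[ 0.982  0.001  0.19 ]
 [-0.19  -0.     0.982]
 [ 0.001 -1.     0.   ]]
```

View pics/side5.png

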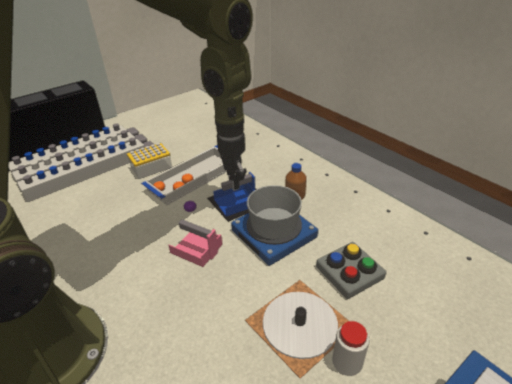

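>>> apply_moves:
  deltas:
    - [1,0,-1,0,0]
    - [1,0,-4,0,0]
    - [1,0,-8,0,0]
    - [1,0,-10,1,0]
    - [1,0,-10,4,-0.06]
    - [1,-0.2,-10,8,-0.12]
    - [1,-0.4,-10,12,-0.18]
    - [1,-0.6,-10,16,-0.24]
    - [1,-0.8,-10,19,-0.3]
    - [1,-0.8,-10,20.4,-0.3]

```text
time_s: 10.15
eef_pos: [0.6144, 0.3407, 0.1589]
ee_rot: [-1.568, -0.088, 0.089]
contact_force: [0.1, -0.0, -2.3]
gripper_width: 0.014
```

>>> apply_moves:
  deltas:
    - [1,0,0,0,0]
    - [1,0,0,0,0]

```text
time_s: 10.35
eef_pos: [0.6146, 0.337, 0.1589]
ee_rot: [-1.57, -0.084, 0.086]
contact_force: [1.1, -0.4, -1.8]
gripper_width: 0.0142
```

Run:
```python
from h import *
st()
shot('side','side6');shot('wrist','wrist6');shot('scene','scene6')
```

```text
t 10.35 q [ 5.020e-01  5.390e-01  1.240e-01  1.157e+00 -1.000e-03  3.930e-01] p [0.6146 0.337  0.1589] F [ 1.1 -0.4 -1.8] w 0.0142
axes(cols tool xyz)
 [[ 0.994 -0.001 -0.108]
 [ 0.108 -0.001  0.994]
 [-0.001 -1.    -0.001]]
```

View pics/wrist6.png

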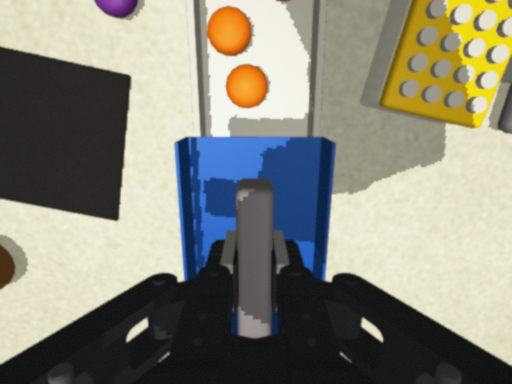

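View pics/scene6.png

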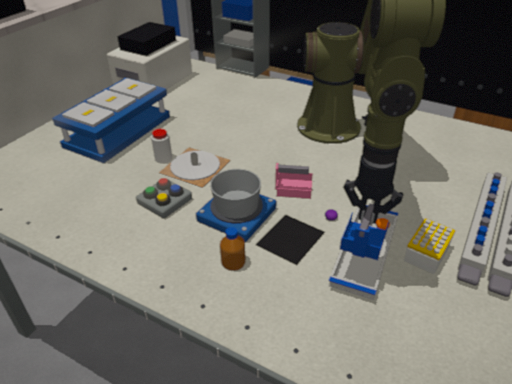

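Run:
```python
from h import *
p,w=cloud('wrist6')
u=np.array([.994,.108]); n=np.array([-.108,.994]); o=np.array([.6146,.337])
s=(w[...,:2]-o)@u; t=(w[...,:2]-o)@n; Z=w[...,2]
hsv=cv2.cvtColor(p,cv2.COLOR_RGB2HSV); blue=(hsv[...,0]>105)&(hsv[...,0]<122)&(hsv[...,1]>120)
print('pan front s',np.nanmin(s[blue&(Z>.09)&(abs(t)<.06)]), 'floor z',np.nanmedian(Z[blue&(Z>.09)&(Z<.115)&(abs(t)<.03)]))
for a in np.arange(-.05,0,.01):
    m=(Z>.128)&(Z<.140)&(s>a)&(s<a+.01)&(abs(t)<.06)
    l=t[m]; 
    if len(l)>5: print('walls',round(a,3),l.min().round(4),l.max().round(4), 'inner',l[l<0].max().round(4) if (l<0).any() else 0,l[l>0].min().round(4) if (l>0).any() else 0)
for a in np.arange(-.2,-.05,.015):
    m=(Z>.032)&(Z<.041)&(s>a)&(s<a+.015)&(abs(t)<.075)
    l=t[m]
    A,B=l[l<0],l[l>0]
    if len(A)>5 and len(B)>5: print('tr',round(a,3),A.min().round(4),A.max().round(4),B.min().round(4),B.max().round(4))
m=(hsv[...,0]>2)&(hsv[...,0]<16)&(hsv[...,1]>170)&(Z<.04)
k,l,st_,c=cv2.connectedComponentsWithStats(m.astype(np.uint8))
for i in range(1,k):
    if st_[i,4]>100: print('bead s',s[l==i].min().round(4),s[l==i].max().round(4),'t',t[l==i].min().round(4),t[l==i].max().round(4))
```

```text
pan front s -0.051086652795782596 floor z 0.1058066379548241
walls -0.05 -0.0438 0.0463 inner -0.0413 0.0439
walls -0.04 -0.0437 0.0464 inner -0.0412 0.044
walls -0.03 -0.0439 0.0463 inner -0.0414 0.0439
walls -0.02 -0.0439 0.0464 inner -0.0414 0.0438
walls -0.01 -0.0439 0.0463 inner -0.0414 0.0438
tr -0.155 -0.0523 -0.046 0.0516 0.0575
tr -0.14 -0.0521 -0.046 0.0515 0.0578
tr -0.125 -0.0522 -0.046 0.0516 0.058
tr -0.11 -0.0521 -0.0458 0.0516 0.0579
tr -0.095 -0.0522 -0.0458 0.0516 0.0579
tr -0.08 -0.052 -0.0459 0.0516 0.0578
tr -0.065 -0.0519 -0.0457 0.0518 0.0581
tr -0.05 -0.0517 -0.0457 0.0518 0.0578
bead s -0.1473 -0.112 t -0.0378 -0.0024
bead s -0.1033 -0.0692 t -0.0228 0.0115
bead s 0.0786 0.1157 t -0.2761 -0.2659
```

>>> apply_moves:
  deltas:
    - [1,0,1,0.17,0]
    - [1,0,4,0.17,0]
    - [1,0,6.5,0.17,0]
    - [1,0,8.2,0.17,0]
    - [1,0,9,0.17,0]
    - [1,0,9.4,0.17,0]
    - [1,0,9.6,0.17,0]

```text
time_s: 11.2
eef_pos: [0.6152, 0.3394, 0.0635]
ee_rot: [-1.569, -0.086, 0.085]
contact_force: [-0.0, -0.6, -2.4]
gripper_width: 0.014
```

Run:
```python
from h import *
st()
shot('side','side7');shot('wrist','wrist7')
```

```text
t 11.2 q [0.504 0.602 0.003 0.971 0.    0.395] p [0.6152 0.3394 0.0635] F [-0.  -0.6 -2.4] w 0.014
axes(cols tool xyz)
 [[ 0.994  0.    -0.109]
 [ 0.109  0.     0.994]
 [ 0.    -1.     0.   ]]
```

View pics/wrist7.png

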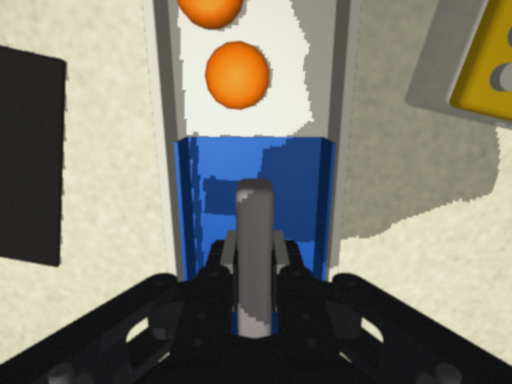

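Centred between the walls. Lowering to contact.

>>> apply_moves:
  deltas:
    - [1,0,0.15,0,0]
    - [1,0,0.2,0,0]
    - [1,0,0.2,0,0]

```text
time_s: 11.6
eef_pos: [0.6154, 0.3399, 0.0622]
ee_rot: [-1.568, -0.087, 0.085]
contact_force: [-0.2, 0.3, 0.2]
gripper_width: 0.014
```

>>> apply_moves:
  deltas:
    - [1,-1,0.05,0,0]
    - [1,-2.5,0.05,0,0]
    - [1,-4,0.05,0,0]
    - [1,-5.5,0.05,0,0]
    - [1,-7,0.05,0,0]
    - [1,-8,0.05,0,0]
    - [1,-9,0.05,0,0]

```text
time_s: 12.3
eef_pos: [0.5266, 0.3304, 0.0623]
ee_rot: [-1.568, -0.089, 0.082]
contact_force: [6.5, -0.4, 6.6]
gripper_width: 0.0147
```

Run:
```python
from h import *
st()
shot('wrist','wrist8')
```

```text
t 12.3 q [ 0.561  0.462 -0.233  0.871 -0.001  0.452] p [0.5266 0.3304 0.0623] F [ 6.5 -0.4  6.6] w 0.0147
axes(cols tool xyz)
 [[ 0.994  0.004 -0.109]
 [ 0.109  0.002  0.994]
 [ 0.004 -1.     0.001]]
```

View pics/wrist8.png

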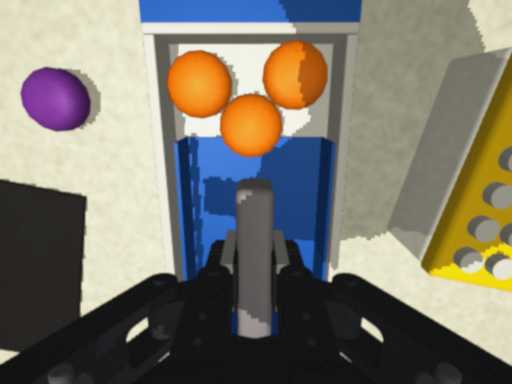

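>>> apply_moves:
  deltas:
    - [1,-1,0,0,0]
    - [1,-2,0,0,0]
    - [1,-3,0,0,0]
    - [1,-3.8,0,0,0]
    - [1,-4.3,0,0,0]
    - [1,-4.3,0,0,0]

```text
time_s: 12.95
eef_pos: [0.4927, 0.327, 0.0666]
ee_rot: [-1.567, -0.102, 0.07]
contact_force: [19.7, -3.5, 16.8]
gripper_width: 0.0143
```

Run:
```python
from h import *
st()
shot('wrist','wrist9')
```

```text
t 12.95 q [ 0.591  0.397 -0.325  0.83  -0.009  0.481] p [0.4927 0.327  0.0666] F [19.7 -3.5 16.8] w 0.0143
axes(cols tool xyz)
 [[ 0.994  0.021 -0.109]
 [ 0.109  0.003  0.994]
 [ 0.021 -1.     0.001]]
```

View pics/wrist9.png

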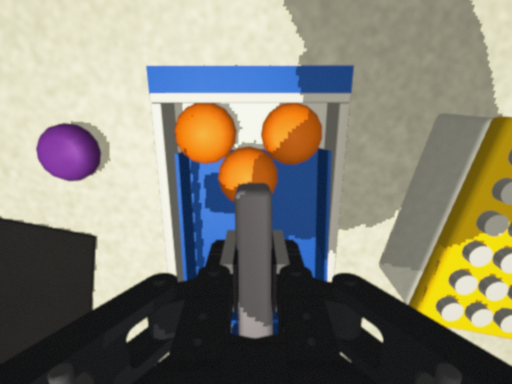

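>>> apply_moves:
  deltas:
    - [1,-0.4,0,0,0]
    - [1,-0.8,0,0,0]
    - [1,-1.2,0,0,0]
    - [1,-1.2,0,0,0]

```text
time_s: 13.4
eef_pos: [0.4848, 0.3265, 0.069]
ee_rot: [-1.566, -0.108, 0.063]
contact_force: [24.2, -5.9, 25.1]
gripper_width: 0.0145
```

Run:
```python
from h import *
st()
shot('wrist','wrist10');shot('side','side10')
```

```text
t 13.4 q [ 0.6    0.378 -0.348  0.82  -0.013  0.491] p [0.4848 0.3265 0.069 ] F [24.2 -5.9 25.1] w 0.0145
axes(cols tool xyz)
 [[ 0.994  0.028 -0.109]
 [ 0.108  0.004  0.994]
 [ 0.029 -1.     0.001]]
```

View pics/wrist10.png

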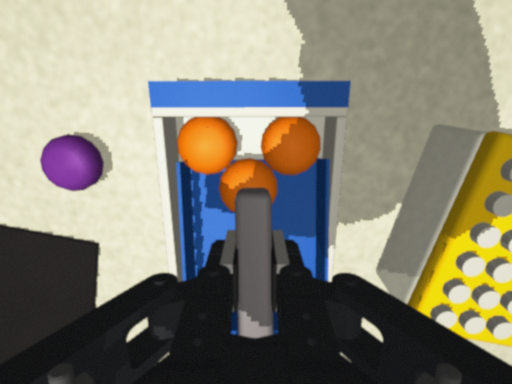

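View pics/side10.png

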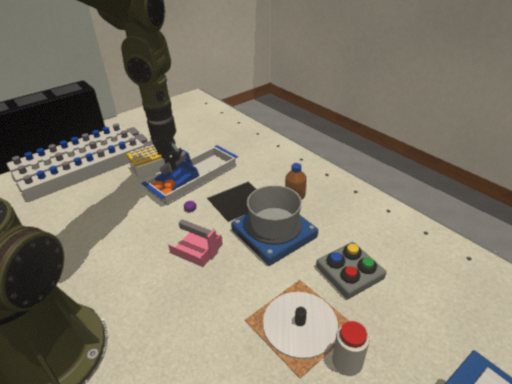

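>>> apply_moves:
  deltas:
    - [1,0.8,0,0,0]
    - [1,1.8,0,0,0]
    - [1,1.8,0.3,0,0]
    - [1,1.8,0.6,0,0]
    - [1,1.8,0.6,0,0]
  squeeze: 120

```text
time_s: 14.0
eef_pos: [0.4978, 0.3278, 0.0624]
ee_rot: [-1.566, -0.099, 0.07]
contact_force: [10.8, -6.1, 35.9]
gripper_width: 0.0138
```

Run:
```python
from h import *
st()
shot('wrist','wrist11')
```

```text
t 14.0 q [ 0.586  0.41  -0.316  0.828 -0.007  0.478] p [0.4978 0.3278 0.0624] F [10.8 -6.1 35.9] w 0.0138
axes(cols tool xyz)
 [[ 0.994  0.018 -0.108]
 [ 0.108  0.004  0.994]
 [ 0.019 -1.     0.002]]
```

View pics/wrist11.png

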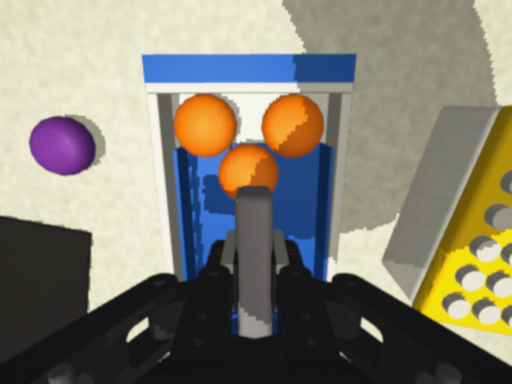

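>>> apply_moves:
  deltas:
    - [1,-1,0.2,0,0]
    - [1,-2,0.4,0,0]
    - [1,-2.6,0.5,0,0]
    - [1,-2.6,0.5,0,0]

```text
time_s: 14.45
eef_pos: [0.4875, 0.3284, 0.0656]
ee_rot: [-1.563, -0.122, 0.044]
contact_force: [34.3, -10.9, 54.9]
gripper_width: 0.0142
```

Run:
```python
from h import *
st()
shot('wrist','wrist12')
```

```text
t 14.45 q [ 0.604  0.372 -0.366  0.787 -0.021  0.498] p [0.4875 0.3284 0.0656] F [ 34.3 -10.9  54.9] w 0.0142
axes(cols tool xyz)
 [[ 0.993  0.049 -0.106]
 [ 0.105  0.009  0.994]
 [ 0.05  -0.999  0.004]]
```

View pics/wrist12.png

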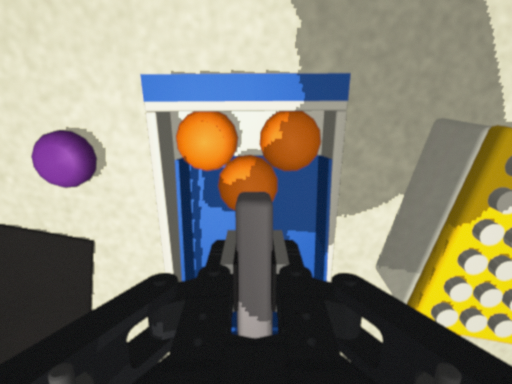

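>>> apply_moves:
  deltas:
    - [1,1,-0.3,0,0]
    - [1,3,-0.8,0,0]
    - [1,3.5,-1,0,0]
    - [1,3.5,-1,0,0]

```text
time_s: 14.9
eef_pos: [0.4987, 0.3279, 0.0623]
ee_rot: [-1.566, -0.086, 0.084]
contact_force: [-0.4, 0.2, 18.8]
gripper_width: 0.0141
```

Run:
```python
from h import *
st()
p,w=shot('wrist','wrist13');shot('side','side13')
hsv=cv2.cvtColor(p,cv2.COLOR_RGB2HSV); blue=(hsv[...,0]>105)&(hsv[...,0]<122)&(hsv[...,1]>120)
o=np.array(get_obs()['eef_pos'][:2])
u=np.array([.994,.108]); n=np.array([-.108,.994])
s=(w[...,:2]-o)@u; t=(w[...,:2]-o)@n; Z=w[...,2]
for a in np.arange(-.055,-.02,.004):
    m=blue&(s>a)&(s<a+.004)&(abs(t)<.037); mm=(s>a)&(s<a+.004)&(abs(t)<.048)&(abs(t)>.039)
    print(round(a,3),m.sum(),'floor z',np.median(Z[m]).round(4) if m.sum() else 0,'walltop',np.nanpercentile(Z[mm],90).round(4))
```

```text
t 14.9 q [ 0.58   0.422 -0.297  0.849  0.002  0.472] p [0.4987 0.3279 0.0623] F [-0.4  0.2 18.8] w 0.0141
axes(cols tool xyz)
 [[ 0.994  0.001 -0.108]
 [ 0.108  0.003  0.994]
 [ 0.002 -1.     0.003]]
-0.055 0 floor z 0 walltop 0.0298
-0.051 0 floor z 0 walltop 0.0307
-0.047 0 floor z 0 walltop 0.036
-0.043 65 floor z 0.009 walltop 0.0378
-0.039 260 floor z 0.009 walltop 0.038
-0.035 359 floor z 0.0091 walltop 0.0382
-0.031 325 floor z 0.0094 walltop 0.0383
-0.027 295 floor z 0.0095 walltop 0.0384
-0.023 288 floor z 0.0097 walltop 0.0385
```

View pics/wrist13.png

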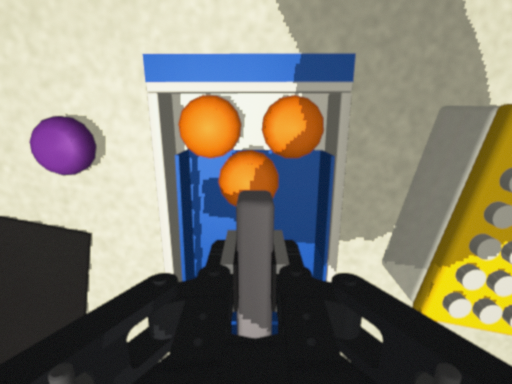

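>>> apply_moves:
  deltas:
    - [1,0,-0.5,0,0]
    - [1,-0.3,-0.5,-0.3,0]
    - [1,-0.6,-0.5,-0.3,0]
    - [1,-0.8,-0.5,0.3,0]
    - [1,-1.1,-0.5,0.3,0]
    - [1,-1.4,-0.5,-0.3,0]
    - [1,-1.7,-0.5,-0.3,0]
    - [1,-1.9,-0.5,0.3,0]
    - [1,-1.9,-0.5,0,0]

```text
time_s: 15.9
eef_pos: [0.4781, 0.3252, 0.0648]
ee_rot: [-1.569, -0.086, 0.087]
contact_force: [-0.5, -0.7, -3.3]
gripper_width: 0.0139
```

Run:
```python
from h import *
st()
p,w=shot('wrist','wrist14')
```

```text
t 15.9 q [ 0.597  0.391 -0.338  0.842  0.001  0.487] p [0.4781 0.3252 0.0648] F [-0.5 -0.7 -3.3] w 0.0139
axes(cols tool xyz)
 [[ 0.994 -0.    -0.11 ]
 [ 0.11   0.     0.994]
 [-0.    -1.     0.001]]
```

View pics/wrist14.png

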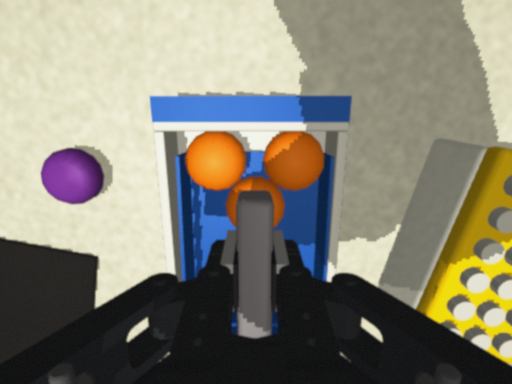

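Beads are camming in now. Continuing with the wiggle.

>>> apply_moves:
  deltas:
    - [1,-0.3,0.05,0.2,0]
    - [1,-0.6,0.1,-0.2,0]
    - [1,-0.9,0.15,0.2,0]
    - [1,-1.2,0.2,-0.2,0]
    - [1,-1.4,0.2,0.1,0]
    - [1,-1.4,0.2,0,0]

```text
time_s: 16.55
eef_pos: [0.4645, 0.3235, 0.0631]
ee_rot: [-1.568, -0.086, 0.086]
contact_force: [1.0, 1.0, -0.9]
gripper_width: 0.0143
```

Run:
```python
from h import *
st()
p,w=shot('wrist','wrist15')
```

```text
t 16.55 q [ 0.608  0.373 -0.37   0.827  0.001  0.498] p [0.4645 0.3235 0.0631] F [ 1.   1.  -0.9] w 0.0143
axes(cols tool xyz)
 [[ 0.994  0.    -0.109]
 [ 0.109  0.001  0.994]
 [ 0.    -1.     0.001]]
```

View pics/wrist15.png

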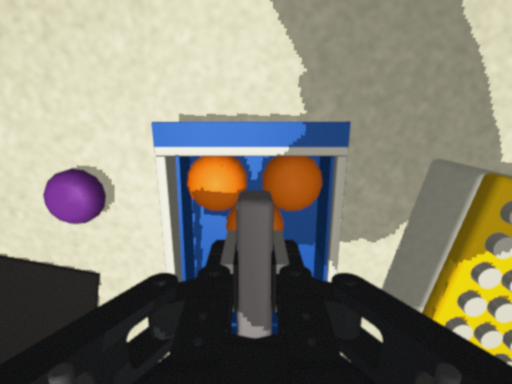

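>>> apply_moves:
  deltas:
    - [1,0,-0.3,0,0]
    - [1,0,-0.8,0,0]
    - [1,0,-1.5,0,0]
    - [1,0,-2.3,0,0]
    - [1,0,-3.2,0,0]
    - [1,0,-4.2,0,0]
    - [1,0,-5.2,0,0]
    - [1,0,-6,0,0]
    - [1,0,-6.5,0,0]
    - [1,0,-6.5,0,0]

```text
time_s: 17.6
eef_pos: [0.4653, 0.3234, 0.1288]
ee_rot: [-1.568, -0.087, 0.085]
contact_force: [-0.4, -0.2, -3.5]
gripper_width: 0.0139
```

Run:
```python
from h import *
st()
p,w=shot('wrist','wrist16');shot('side','side16')
```

```text
t 17.6 q [ 0.607  0.311 -0.291  0.966  0.     0.498] p [0.4653 0.3234 0.1288] F [-0.4 -0.2 -3.5] w 0.0139
axes(cols tool xyz)
 [[ 0.994  0.001 -0.109]
 [ 0.109  0.001  0.994]
 [ 0.001 -1.     0.001]]
```

View pics/wrist16.png

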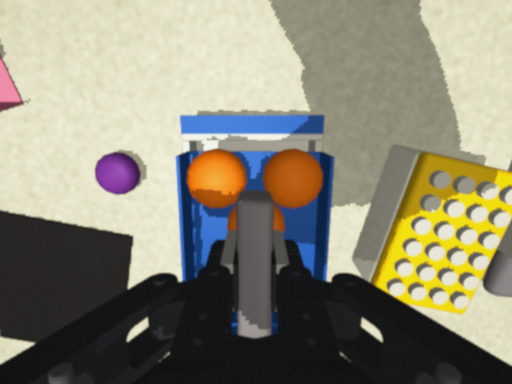

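View pics/side16.png

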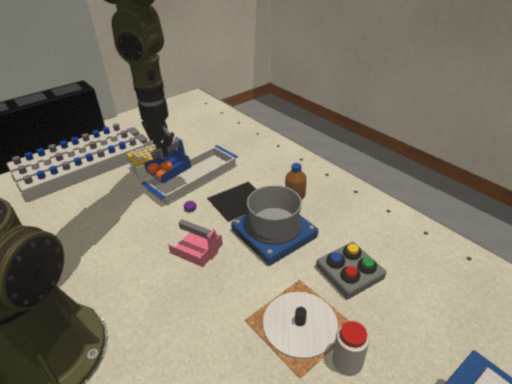

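>>> apply_moves:
  deltas:
    - [1,-3,0,0,0]
    - [1,-5,0,0,0]
    - [1,-6.2,0,0,0]
    - [1,-6.8,0,0,0]
    - [1,-7,0,0,0]
    - [1,-7,-0.5,0,0]
    - [1,-7,-2,0,0]
    - [1,-7,-4,0,0]
    - [1,-7,-6,0,0]
    - [1,-7,-7,0,0]

```text
time_s: 18.7
eef_pos: [0.3968, 0.3163, 0.2]
ee_rot: [-1.567, -0.088, 0.083]
contact_force: [0.3, 1.2, -4.1]
gripper_width: 0.0138
```

Run:
```python
from h import *
st()
p,w=shot('wrist','wrist17')
```

```text
t 18.7 q [ 0.673  0.153 -0.324  1.09  -0.     0.564] p [0.3968 0.3163 0.2   ] F [ 0.3  1.2 -4.1] w 0.0138
axes(cols tool xyz)
 [[ 0.994  0.003 -0.108]
 [ 0.108  0.002  0.994]
 [ 0.003 -1.     0.002]]
```

View pics/wrist17.png

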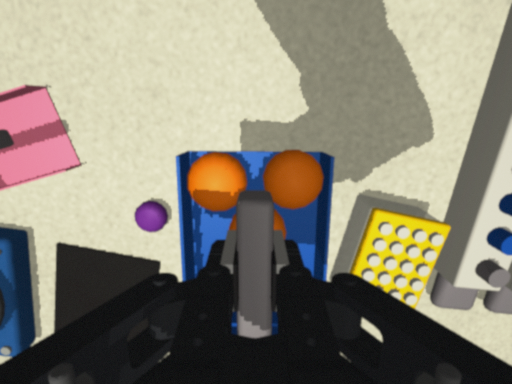

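>>> apply_moves:
  deltas:
    - [1,0.26,0,-0.42,0]
    - [1,1.06,0,-1.7,0]
    - [1,2.38,0,-3.82,0]
    - [1,4.22,0,-6.79,0]
    - [1,6.34,0,-10.19,0]
    - [1,8.45,0,-13.58,0]
    - [1,10.56,0,-16.98,0]
    - [1,12.67,0,-20.4,0]
    - [1,14.78,0,-23.8,0]
    - [1,16.9,0,-27.2,0]

```text
time_s: 19.75
eef_pos: [0.5931, 0.0605, 0.1963]
ee_rot: [-1.57, -0.083, 0.087]
contact_force: [0.3, 0.6, -4.8]
gripper_width: 0.0141
```

>>> apply_moves:
  deltas:
    - [1,2.11,0,-3.4,0.02]
    - [1,4.22,0,-6.79,0.06]
    - [1,6.07,0,-9.76,0.11]
    - [1,7.66,0,-12.3,0.16]
    - [1,8.82,0,-14.2,0.22]
    - [1,9.5,0,-15.3,0.28]
    - [1,9.82,0,-15.8,0.34]
    - [1,9.98,0,-16.05,0.4]
    - [1,9.98,0,-16.05,0.46]
    - [1,9.98,0,-16.05,0.46]

```text
time_s: 20.75
eef_pos: [0.7086, -0.0869, 0.1958]
ee_rot: [-1.554, 0.279, -0.274]
contact_force: [0.4, 0.6, -4.0]
gripper_width: 0.0137
```

Run:
```python
from h import *
st()
p,w=shot('wrist','wrist18');shot('side','side18')
```

```text
t 20.75 q [-1.22e-01  5.51e-01  2.28e-01  1.25e+00 -1.00e-03  2.30e-01] p [ 0.7086 -0.0869  0.1958] F [ 0.4  0.6 -4. ] w 0.0137
axes(cols tool xyz)
 [[ 0.939 -0.003  0.345]
 [-0.345 -0.     0.939]
 [-0.003 -1.    -0.001]]
```

View pics/wrist18.png

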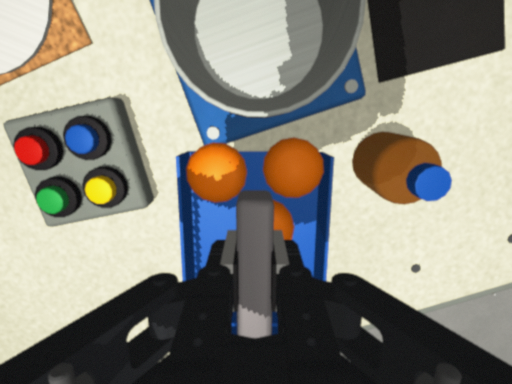

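View pics/side18.png

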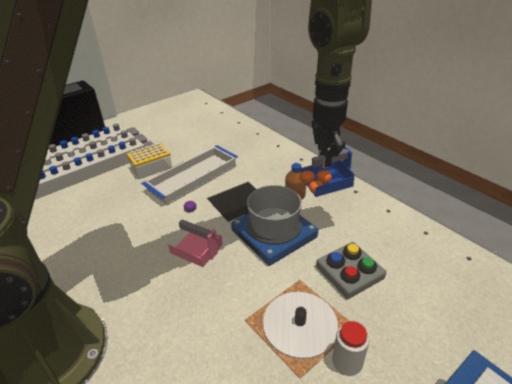

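>>> apply_moves:
  deltas:
    - [1,-0.4,0,0,0]
    - [1,-1.2,0.2,0,0]
    - [1,-2.1,0.5,0,0]
    - [1,-3,0.8,0,0]
    - [1,-3.9,1.1,0,0]
    - [1,-4.7,1.3,0,0]
    - [1,-5.3,1.3,0,0]
    - [1,-5.6,1.3,0,0]
    - [1,-5.8,1.3,0,0]

```text
time_s: 21.75
eef_pos: [0.655, -0.0652, 0.1852]
ee_rot: [-1.553, 0.275, -0.276]
contact_force: [0.2, -0.6, -4.6]
gripper_width: 0.0142
```

Run:
```python
from h import *
st()
p,w=shot('wrist','wrist19');shot('side','side19')
```

```text
t 21.75 q [-0.099  0.443  0.033  1.161 -0.     0.251] p [ 0.655  -0.0652  0.1852] F [ 0.2 -0.6 -4.6] w 0.0142
axes(cols tool xyz)
 [[ 0.939  0.001  0.343]
 [-0.343 -0.     0.939]
 [ 0.001 -1.     0.   ]]
```

View pics/wrist19.png

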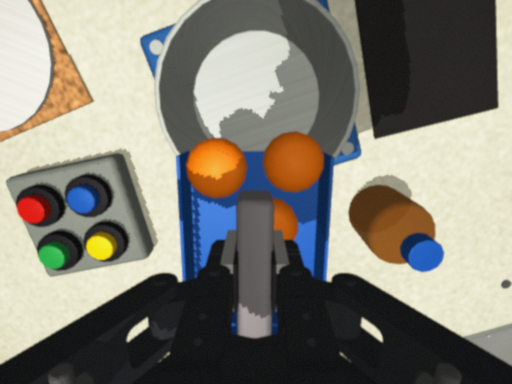

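View pics/side19.png

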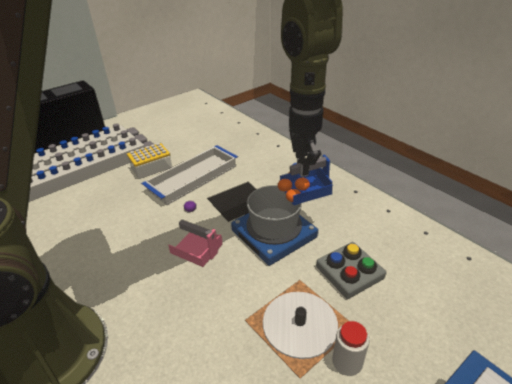

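>>> apply_moves:
  deltas:
    - [1,-1,0,0,0]
    - [1,-3,0,0,0]
    - [1,-6,0,0,0]
    - [1,-2,0,0,0]
    - [1,1,0,0,0]
    - [1,0.5,0,0,0]

```text
time_s: 22.45
eef_pos: [0.6625, -0.0681, 0.1844]
ee_rot: [-1.553, 0.274, -0.278]
contact_force: [-0.3, -0.2, -2.9]
gripper_width: 0.014
```

Run:
```python
from h import *
st()
p,w=shot('wrist','wrist20');shot('side','side20')
```

```text
t 22.45 q [-0.102  0.456  0.052  1.164 -0.     0.25 ] p [ 0.6625 -0.0681  0.1844] F [-0.3 -0.2 -2.9] w 0.014
axes(cols tool xyz)
 [[ 0.939  0.003  0.345]
 [-0.345 -0.001  0.939]
 [ 0.003 -1.     0.   ]]
```

View pics/wrist20.png

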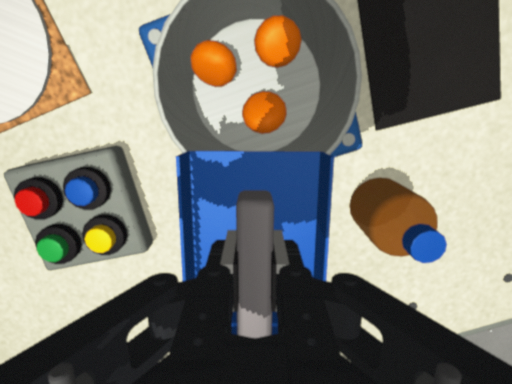

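All three beads lie in the bowl (214,63), (277,41), (265,111); pan empty. Returning the scoop to the mat.

>>> apply_moves:
  deltas:
    - [1,0,-1.5,0,0]
    - [1,-1,-3,1,-0.02]
    - [1,-3.5,-3,4,-0.06]
    - [1,-6.5,-3,7.5,-0.1]
    - [1,-9.5,-3,11,-0.14]
    - [1,-12,-3,14.5,-0.18]
    - [1,-14,-3,16.7,-0.21]
    - [1,-14.4,-3,17.2,-0.21]
    - [1,-14.4,-3,17.2,-0.21]

```text
time_s: 23.45
eef_pos: [0.5827, 0.1457, 0.2159]
ee_rot: [-1.568, 0.107, -0.109]
contact_force: [1.1, -0.5, -2.7]
gripper_width: 0.014
```

Run:
```python
from h import *
o=st()
p,w=shot('wrist','wrist21')
Rm=R.from_rotvec(o['ee_rot']).as_matrix(); u=Rm[:2,0];n=Rm[:2,2]; c=np.array(o['eef_pos'][:2])
s=(w[...,:2]-c)@u; t=(w[...,:2]-c)@n; Z=w[...,2]
hsv=cv2.cvtColor(p,cv2.COLOR_RGB2HSV)
m=(hsv[...,2]<50)&(abs(Z-.004)<.006)&(s<.02)&(abs(t)<.1)
print('mat s',s[m].min(),'t',t[m].min(),t[m].max())
blue=(hsv[...,0]>105)&(hsv[...,0]<122)&(hsv[...,1]>120)&(Z>.1)
print('pan lip',s[blue].min())
for a in np.arange(-.05,-.01,.008):
    k=blue&(s>a)&(s<a+.008)&(abs(t)<.035); print(round(a,3),np.median(Z[k]))
```

```text
t 23.45 q [ 0.245  0.32  -0.074  1.176  0.     0.383] p [0.5827 0.1457 0.2159] F [ 1.1 -0.5 -2.7] w 0.014
axes(cols tool xyz)
 [[ 0.991  0.001  0.137]
 [-0.137  0.     0.991]
 [ 0.001 -1.     0.   ]]
mat s -0.05859990355483723 t -0.06762960345594071 0.059356738218157026
pan lip -0.04357245496039866
-0.05 nan
-0.042 0.16183591014711443
-0.034 0.16222548363506742
-0.026 0.16274427021795654
-0.018 0.1632518540236763
  return _methods._mean(a, axis=axis, dtype=dtype,
  ret = ret.dtype.type(ret / rcount)
```

View pics/wrist21.png

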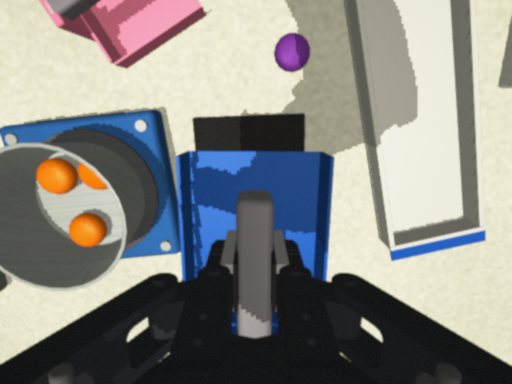

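>>> apply_moves:
  deltas:
    - [1,0.3,3,-0.3,0]
    - [1,0.3,7.5,-0.3,0]
    - [1,0.3,12,-0.3,0]
    - [1,0.3,14.5,-0.3,0]
    - [1,0.3,15.3,-0.3,0]
    - [1,0.3,15.6,-0.3,0]
    - [1,0.3,15.6,-0.3,0]

```text
time_s: 24.2
eef_pos: [0.5868, 0.1393, 0.06]
ee_rot: [-1.568, 0.112, -0.112]
contact_force: [0.4, 0.1, -1.5]
gripper_width: 0.014
```

>>> apply_moves:
  deltas:
    - [1,0,0.1,0,0]
    - [1,0,0.2,0,0]
    - [1,0,0.2,0,0]
  squeeze: 20

```text
time_s: 24.5
eef_pos: [0.5878, 0.1395, 0.0595]
ee_rot: [-1.569, 0.109, -0.114]
contact_force: [-2.4, -4.0, 11.1]
gripper_width: 0.0141
```

Now release and rise.

>>> apply_moves:
  deltas:
    - [0.7,0,0,0,0]
    - [0.4,0,-0.1,0,0]
    - [0,0,-0.1,0,0]
    - [0,0,-0.1,0,0]
    - [0,0,-0.1,0,0]
    - [0,0,-2,0,0]
    - [0,0,-6,0,0]
    - [0,0,-11,0,0]
    - [0,0,-16,0,0]
    - [0,0,-16,0,0]
  squeeze: 40

```text
time_s: 25.5
eef_pos: [0.5903, 0.1417, 0.2248]
ee_rot: [-1.564, 0.101, -0.119]
contact_force: [1.0, 0.9, -0.2]
gripper_width: 0.0858
```

Run:
```python
from h import *
o=st()
shot('wrist','wrist22');shot('side','side22')
```

```text
t 25.5 q [ 0.236  0.319 -0.055  1.185  0.     0.376] p [0.5903 0.1417 0.2248] F [ 1.   0.9 -0.2] w 0.0858
axes(cols tool xyz)
 [[ 0.99   0.012  0.14 ]
 [-0.14   0.003  0.99 ]
 [ 0.011 -1.     0.004]]
```

View pics/wrist22.png

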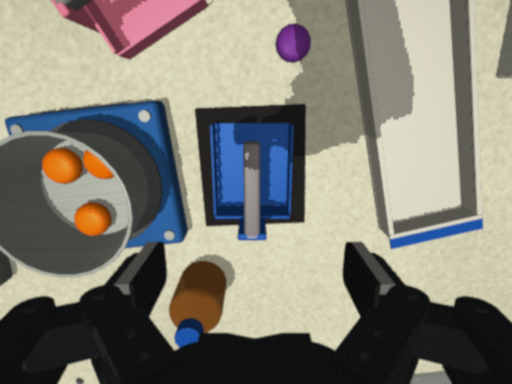

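View pics/side22.png

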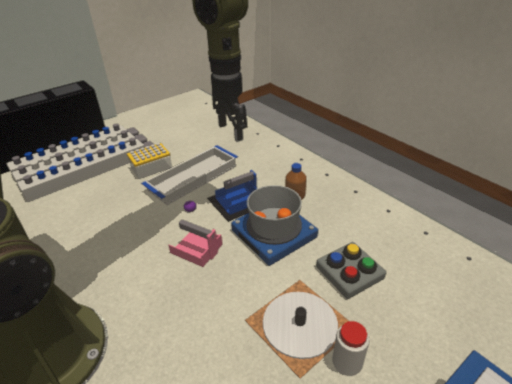

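>>> apply_moves:
  deltas:
    - [0,-0.4,0,-2,0.14]
    - [0,-1.2,0,-6,0.28]
    - [0,-2,0,-10.5,0.42]
    - [0,-2.8,0,-15,0.56]
    - [0,-3.6,0,-19.5,0.7]
    - [0,-4.5,0,-24,0.84]
    - [0,-5.4,0,-28.5,0.98]
    - [0,-6.3,0,-33,1.12]
    - [0,-7.2,0,-38,1.26]
    - [0,-8,0,-42,1.4]

```text
time_s: 26.6
eef_pos: [0.4459, -0.2655, 0.2148]
ee_rot: [-1.221, 1.195, -1.189]
contact_force: [1.0, -0.6, 0.0]
gripper_width: 0.0854
```

>>> apply_moves:
  deltas:
    - [0,0.4,0,0,0]
    - [0,0.8,0,0,0]
    - [0,0.8,0,0,0]

```text
time_s: 26.9
eef_pos: [0.448, -0.2713, 0.2157]
ee_rot: [-1.224, 1.188, -1.184]
contact_force: [0.2, 0.9, -0.4]
gripper_width: 0.0856
```

```bash
python3 - <<'E'
from h import *
o=st()
p,w=shot('wrist','wrist23')
X,Y,Z=[w[...,i] for i in range(3)]
hsv=cv2.cvtColor(p,cv2.COLOR_RGB2HSV)
k=(Z>.046)&(Z<.056)&(np.hypot(X-.446,Y+.285)<.06)
q=w[k]; print('knob top',k.sum(),(q.min(0)+q.max(0))/2,np.ptp(q,axis=0))
d=(Z>.007)&(Z<.015)&(np.hypot(X-.446,Y+.285)<.1)&(hsv[...,1]<60)&(Y>-.368)
q=w[d][:,:2].astype(np.float32); A=cv2.convexHull(q)[:,0]; 
Q=np.c_[2*A,np.ones(len(A))]; s=np.linalg.lstsq(Q,(A**2).sum(1),rcond=None)[0]; print('disc',s[:2],np.sqrt(s[2]+s[:2]@s[:2]))
E
python3 sc.py wrist22
```

```text
t 26.9 q [-0.545  0.179 -0.256  1.137  0.     0.995] p [ 0.448  -0.2713  0.2157] F [ 0.2  0.9 -0.4] w 0.0856
axes(cols tool xyz)
 [[ 0.031 -0.002  1.   ]
 [-1.     0.001  0.031]
 [-0.001 -1.    -0.001]]
knob top 367 [ 0.44456628 -0.28344159  0.04962475] [0.02266954 0.02240515 0.00669214]
disc [ 0.44484696 -0.28368973] 0.07940717251743701
wrist22 1662 px [0.6051 0.1395] L 0.0995 W 0.0289 ztop 0.0877 yaw deg -8.1 grip(c-10mm d) [0.5952 0.1409]
```

View pics/wrist23.png

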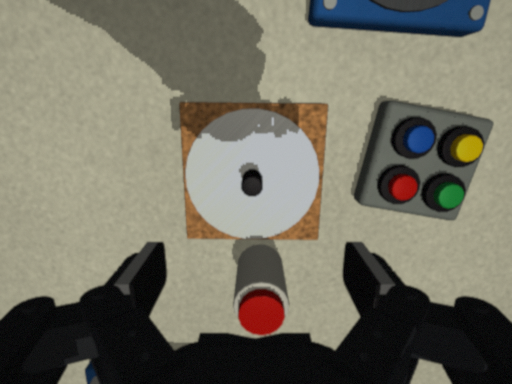

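>>> apply_moves:
  deltas:
    - [0,1.2,0,-0.4,0]
    - [0,1.2,4,-0.4,0]
    - [0,1.2,8.5,-0.4,0]
    - [0,1.2,13,-0.4,0]
    - [0,1.2,16.5,-0.4,0]
    - [0,1.2,18.5,-0.4,0]
    - [0,1.2,19.1,-0.4,0]
    - [0,1.2,19.1,-0.4,0]

```text
time_s: 27.75
eef_pos: [0.4443, -0.2836, 0.0253]
ee_rot: [-1.224, 1.187, -1.185]
contact_force: [0.5, -0.1, 0.1]
gripper_width: 0.0855
```

>>> apply_moves:
  deltas:
    - [0.5,0,0,0,0]
    - [1,0,0,0,0]
    - [1,0,0,0,0]
    - [1,0,0,0,0]
    - [1,0,0,0,0]
    - [1,0,0,0,0]
    - [1,0,0,0,0]
  squeeze: 60

```text
time_s: 28.45
eef_pos: [0.4452, -0.2845, 0.0268]
ee_rot: [-1.223, 1.186, -1.188]
contact_force: [0.7, 0.5, 6.4]
gripper_width: 0.0223
```

>>> apply_moves:
  deltas:
    - [1,0,-1,0,0]
    - [1,0,-4,0,0]
    - [1,0,-8,0,0]
    - [1,0,-12,0,0]
    - [1,0,-15,0,0]
    - [1,0,-16,0,0]
    - [1,-1,-16,0.6,0]
    - [1,-3.5,-16,2.1,0]
    - [1,-7,-16,4.2,0]
    - [1,-11,-16,6.6,0]

```text
time_s: 29.45
eef_pos: [0.5062, -0.1705, 0.1832]
ee_rot: [-1.224, 1.192, -1.186]
contact_force: [1.2, -0.0, -1.8]
gripper_width: 0.0215
```

>>> apply_moves:
  deltas:
    - [1,-4,0,2.4,0]
    - [1,-8,0,4.9,0]
    - [1,-11,0,6.8,0]
    - [1,-12.5,0,7.7,0]
    - [1,-13.1,0,8,0]
    - [1,-13.1,0,8,0]
    - [1,-13.1,0,8,0]

```text
time_s: 30.15
eef_pos: [0.5823, -0.0398, 0.1851]
ee_rot: [-1.224, 1.189, -1.187]
contact_force: [-0.2, 0.3, -3.2]
gripper_width: 0.022
```

Run:
```python
from h import *
o=st()
shot('wrist','wrist24');shot('side','side24');shot('scene','scene24')
for n in ('side24','scene24'):
    p,w=cloud(n)
    X,Y,Z=[w[...,i] for i in range(3)]
    for lo,hi,nm in ((.165,.19,'lid'),(.109,.119,'rim')):
        m=(Z>lo)&(Z<hi)&(np.hypot(X-.5845,Y+.039)<.1)
        hsv=cv2.cvtColor(p,cv2.COLOR_RGB2HSV); m&=hsv[...,1]<80
        q=w[m]
        if len(q)>20:
            A=cv2.convexHull(q[:,:2].astype(np.float32))[:,0]
            print(n,nm,len(q),q.min(0).round(4),q.max(0).round(4))
```

```text
t 30.15 q [-6.800e-02  3.060e-01 -1.640e-01  1.103e+00 -1.000e-03  1.474e+00] p [ 0.5823 -0.0398  0.1851] F [-0.2  0.3 -3.2] w 0.022
axes(cols tool xyz)
 [[ 0.029 -0.002  1.   ]
 [-1.    -0.001  0.029]
 [ 0.    -1.    -0.002]]
side24 lid 1830 [ 0.5025 -0.1228  0.165 ] [0.6613 0.0371 0.1898]
side24 rim 166 [ 0.5167 -0.1089  0.109 ] [0.6433 0.0068 0.1182]
scene24 lid 1515 [ 0.5023 -0.1218  0.1651] [0.6685 0.0378 0.1895]
scene24 rim 151 [ 0.538  -0.1046  0.109 ] [0.6587 0.0285 0.1188]
```

View pics/side24.png

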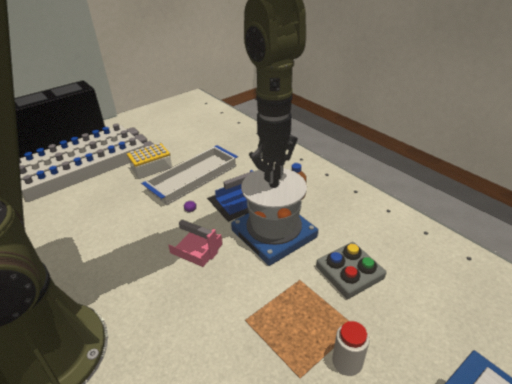

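View pics/scene24.png

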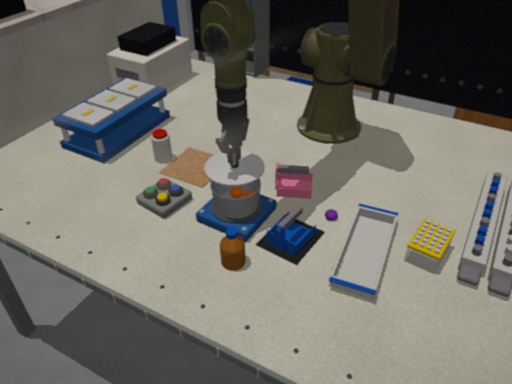

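Run:
```python
from h import *
from scipy.optimize import least_squares
for n in ('wrist2','wrist19','wrist20','wrist21','wrist22','side22','side13'):
    p,w=cloud(n); X,Y,Z=[w[...,i] for i in range(3)]
    hsv=cv2.cvtColor(p,cv2.COLOR_RGB2HSV)
    r=np.hypot(X-.5845,Y+.039)
    m=(abs(Z-.115)<.003)&(r<.078)&(r>.06)&(hsv[...,1]<70)
    q=w[m][:,:2]
    f=lambda c:np.hypot(*(q-c).T)-.068
    s=least_squares(f,[.5845,-.039],loss='soft_l1',f_scale=.002)
    a=np.degrees(np.arctan2(q[:,1]+.039,q[:,0]-.5845)); print(n,len(q),s.x.round(4),np.sqrt(2*s.cost/len(q)).round(4),np.histogram(a,8,(-180,180))[0])
```

```text
wrist2 1556 [ 0.5855 -0.0365] 0.0013 [253  32  18 250 233 281 259 230]
wrist19 2875 [ 0.587  -0.0372] 0.0014 [651 592 177   0 113 633 708   1]
wrist20 2654 [ 0.5865 -0.0371] 0.0015 [439 606 254   0 195 662 498   0]
wrist21 1800 [ 0.5849 -0.036 ] 0.0012 [ 94   0 104 355 270 282 348 347]
wrist22 1847 [ 0.585  -0.0359] 0.0013 [158   0 173 335 254 270 326 331]
side22 248 [ 0.5851 -0.0402] 0.0014 [26 33 30 29 40 36 31 23]
side13 276 [ 0.5852 -0.04  ] 0.0014 [45 42 27 29 38 40 32 23]
```

>>> apply_moves:
  deltas:
    - [1,-0.3,1,0.3,0]
    - [1,-0.3,2.5,0.3,0]
    - [1,-0.3,3.8,0.3,0]
    - [1,-0.3,4.3,0.3,0]
    - [1,-0.3,4.6,0.3,0]
    - [1,-0.3,4.7,0.3,0]
    - [1,-0.3,4.7,0.3,0]

```text
time_s: 31.0
eef_pos: [0.5865, -0.0358, 0.1391]
ee_rot: [-1.223, 1.187, -1.187]
contact_force: [0.1, 0.7, -2.1]
gripper_width: 0.0221
```

>>> apply_moves:
  deltas:
    - [1,0,0.1,0,0]
    - [1,0,0.2,0,0]
    - [1,0,0.2,0,0]

```text
time_s: 31.3
eef_pos: [0.5868, -0.0357, 0.1383]
ee_rot: [-1.222, 1.186, -1.188]
contact_force: [-2.2, 0.9, 5.7]
gripper_width: 0.0222
```

In contact with the rim. Releasing.

>>> apply_moves:
  deltas:
    - [0.7,0,0,0,0]
    - [0.4,0,0,0,0]
    - [0,0,0,0,0]
    - [0,0,0,0,0]
    - [0,0,0,0,0]
    - [0,0,-2,0,0]
    - [0,0,-5,0,0]
    - [0,2,-8,0,0]
    - [0,5,-9,0,0]
    - [0,8,-9,0,0]

```text
time_s: 32.3
eef_pos: [0.5901, -0.1165, 0.2294]
ee_rot: [-1.221, 1.183, -1.189]
contact_force: [-0.3, 0.3, -0.3]
gripper_width: 0.0853
```

```bash
python3 - <<'E'
from h import *
o=st()
shot('wrist','wrist25');shot('side','side25');shot('scene','scene25')
for n in ('side25','scene25','wrist25'):
    p,w=cloud(n)
    X,Y,Z=[w[...,i] for i in range(3)]
    m=(Z>.117)&(Z<.125)&(np.hypot(X-.5845,Y+.039)<.11)
    q=w[m]; print(n,len(q),q.min(0).round(4),q.max(0).round(4),((q.min(0)+q.max(0))/2).round(4))
E
python3 m.py side25 wrist25 | grep -E "yellow|green|red|blue"
```

```text
t 32.3 q [-0.195  0.313 -0.052  1.201 -0.     1.345] p [ 0.5901 -0.1165  0.2294] F [-0.3  0.3 -0.3] w 0.0853
axes(cols tool xyz)
 [[ 0.031  0.004  1.   ]
 [-1.    -0.001  0.031]
 [ 0.001 -1.     0.004]]
side25 1844 [ 0.5075 -0.1182  0.117 ] [0.6672 0.043  0.125 ] [ 0.5873 -0.0376  0.121 ]
scene25 1569 [ 0.5069 -0.1187  0.1172] [0.6711 0.0422 0.125 ] [ 0.589  -0.0383  0.1211]
wrist25 30484 [ 0.5067 -0.1145  0.1194] [0.6659 0.0305 0.125 ] [ 0.5863 -0.042   0.1222]
side25 blue 25 [105. 129.] mean [0.432 0.722 0.064] min [0.425 0.707 0.042] max [0.442 0.776 0.072]
side25 blue 34 [ 95. 132.] mean [0.396 0.72  0.065] min [0.387 0.706 0.043] max [0.407 0.779 0.073]
side25 blue 37 [ 74. 140.] mean [0.32  0.718 0.065] min [0.31  0.707 0.037] max [0.331 0.778 0.074]
side25 blue 42 [ 63. 143.] mean [0.282 0.719 0.066] min [0.273 0.704 0.046] max [0.292 0.777 0.074]
side25 blue 26 [111. 148.] mean [0.395 0.572 0.066] min [0.389 0.564 0.057] max [0.403 0.583 0.072]
side25 blue 43 [ 40. 151.] mean [0.206 0.718 0.066] min [0.197 0.703 0.038] max [0.217 0.782 0.073]
side25 blue 29 [ 29. 155.] mean [
[... 1605 characters left out ...]
036 0.109] max [0.751 0.038 0.112]
wrist25 blue 81 [180. 161.] mean [ 0.506 -0.11   0.034] min [ 0.501 -0.116  0.032] max [ 0.516 -0.101  0.036]
wrist25 blue 70 [314. 171.] mean [ 0.659 -0.116  0.035] min [ 0.651 -0.121  0.033] max [ 0.665 -0.108  0.036]
wrist25 blue 395 [271. 263.] mean [ 0.614 -0.227  0.052] min [ 0.601 -0.246  0.041] max [ 0.628 -0.215  0.054]
wrist25 yellow 343 [314. 270.] mean [ 0.665 -0.235  0.052] min [ 0.653 -0.249  0.049] max [ 0.678 -0.223  0.054]
wrist25 green 435 [303. 304.] mean [ 0.657 -0.284  0.05 ] min [ 0.644 -0.305  0.041] max [ 0.674 -0.274  0.054]
wrist25 red 421 [263. 298.] mean [ 0.606 -0.277  0.051] min [ 0.592 -0.297  0.041] max [ 0.622 -0.265  0.054]
```

View pics/side25.png

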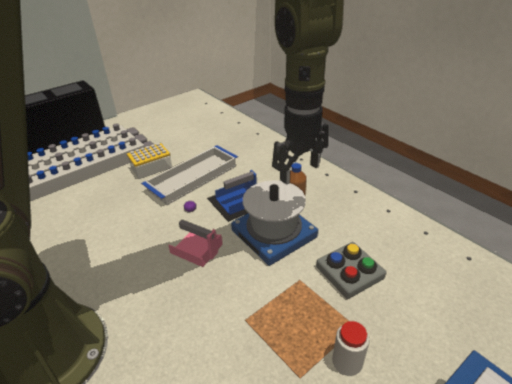

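View pics/wrist25.png

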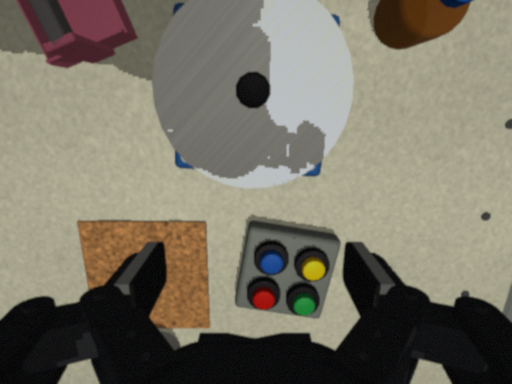

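Lid sits level within 3 mm of the bowl's centre, scoop still on its mat. Now the keys: blue (.612,-.231), yellow (.664,-.238), green (.656,-.289).

>>> apply_moves:
  deltas:
    - [1,2,0,0.4,0]
    - [1,5.5,0,1,0]
    - [1,9,0,1.6,0]
    - [1,11.4,0,1.9,0]
    - [1,11.4,2,1.9,0]
    - [1,11.4,6,1.9,0]
    - [1,11.4,10,1.9,0]
    - [1,11.4,13.5,1.9,0]
    - [1,11.4,15.4,1.9,0]
    - [1,11.4,15.4,1.9,0]
  squeeze: 20

```text
time_s: 33.45
eef_pos: [0.6082, -0.227, 0.0688]
ee_rot: [-1.226, 1.193, -1.181]
contact_force: [-1.0, 0.9, -0.7]
gripper_width: -0.0001
```

Run:
```python
from h import *
o=st()
shot('side','side26');shot('scene','scene26')
a=cv2.imread('pics/side26.png')[170:310,270:430];b=cv2.imread('pics/scene26.png')[130:240,100:240]
cv2.imwrite('pics/c26.png',np.hstack([cv2.resize(a,(400,350)),cv2.resize(b,(400,350))]))
```

```text
t 33.45 q [-0.357  0.512 -0.137  0.93   0.     1.182] p [ 0.6082 -0.227   0.0688] F [-1.   0.9 -0.7] w -0.0001
axes(cols tool xyz)
 [[ 0.031 -0.007  0.999]
 [-1.     0.003  0.031]
 [-0.003 -1.    -0.007]]
```

View pics/c26.png

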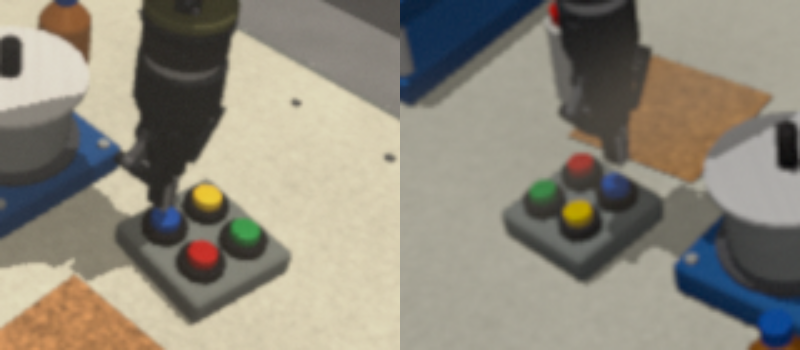

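>>> apply_moves:
  deltas:
    - [1,0.3,0,0.3,0]
    - [1,0.3,0.8,0.3,0]
    - [1,0.3,1.4,0.3,0]
    - [1,0.3,1.8,0.3,0]
    - [1,0.3,1.8,0.3,0]

```text
time_s: 34.05
eef_pos: [0.6134, -0.2318, 0.0539]
ee_rot: [-1.224, 1.188, -1.186]
contact_force: [0.2, 0.5, 0.1]
gripper_width: 0.0003
```

>>> apply_moves:
  deltas:
    - [1,0,0.3,0,0]
    - [1,0,0.6,0,0]
    - [1,0,0.8,0,0]
    - [1,0,0.8,0,0]

```text
time_s: 34.45
eef_pos: [0.6143, -0.2321, 0.047]
ee_rot: [-1.223, 1.187, -1.187]
contact_force: [-0.5, -0.1, 4.5]
gripper_width: -0.0001
```

>>> apply_moves:
  deltas:
    - [1,0,0.15,0,0]
    - [1,0,0.15,0,0]

```text
time_s: 34.65
eef_pos: [0.6143, -0.2321, 0.0461]
ee_rot: [-1.223, 1.187, -1.188]
contact_force: [-1.7, 1.2, 6.5]
gripper_width: 0.0
```

>>> apply_moves:
  deltas:
    - [1,0,-1.5,0,0]
    - [1,0,-3,0,0]
    - [1,0,-3,0,0]

```text
time_s: 34.95
eef_pos: [0.616, -0.2327, 0.0784]
ee_rot: [-1.221, 1.183, -1.19]
contact_force: [-0.2, -0.8, 0.3]
gripper_width: -0.0001
```

>>> apply_moves:
  deltas:
    - [1,0.3,0,2,0]
    - [1,0.7,0,4,0]
    - [1,0.7,0,4.8,0]
    - [1,0.7,0,4.8,0]
    - [1,0.7,1,4.8,0]
    - [1,0.7,1.8,4.8,0]
    - [1,0.7,2.2,4.8,0]
    - [1,0.7,2.2,4.8,0]

```text
time_s: 35.75
eef_pos: [0.6608, -0.2373, 0.0521]
ee_rot: [-1.224, 1.189, -1.186]
contact_force: [-1.1, -0.2, 1.6]
gripper_width: -0.0002
```

>>> apply_moves:
  deltas:
    - [1,0,0.2,0.1,0]
    - [1,0,0.4,0.1,0]
    - [1,0,0.6,0.1,0]
    - [1,0,0.7,0.1,0]
    - [1,0,0.7,0.1,0]

```text
time_s: 36.25
eef_pos: [0.6634, -0.2376, 0.0466]
ee_rot: [-1.223, 1.187, -1.187]
contact_force: [-2.2, -0.1, 4.3]
gripper_width: 0.0001
```

>>> apply_moves:
  deltas:
    - [1,0,0.15,0,0]
    - [1,0,0.15,0,0]

```text
time_s: 36.45
eef_pos: [0.6634, -0.2376, 0.046]
ee_rot: [-1.223, 1.186, -1.188]
contact_force: [-3.9, 0.5, 10.2]
gripper_width: 0.0001
```

>>> apply_moves:
  deltas:
    - [1,0,-1.5,0,0]
    - [1,0,-3,0,0]
    - [1,0,-3,0,0]
    - [1,2,-3,-0.4,0]
    - [1,4,-3,-0.8,0]
    - [1,5,-3,-0.8,0]
    - [1,5,-3,-0.8,0]
    - [1,5,-2,-0.8,0]
    - [1,5,-1.2,-0.8,0]
    - [1,5,-0.9,-0.8,0]

```text
time_s: 37.45
eef_pos: [0.6558, -0.2867, 0.0517]
ee_rot: [-1.224, 1.189, -1.184]
contact_force: [-1.1, -0.5, 1.7]
gripper_width: -0.0004
```

>>> apply_moves:
  deltas:
    - [1,0.1,0.2,0,0]
    - [1,0.1,0.4,0,0]
    - [1,0.1,0.6,0,0]
    - [1,0.1,0.75,0,0]
    - [1,0.1,0.85,0,0]
    - [1,0.1,0.85,0,0]

```text
time_s: 38.05
eef_pos: [0.6569, -0.2883, 0.0461]
ee_rot: [-1.223, 1.187, -1.187]
contact_force: [-2.9, 3.8, 6.1]
gripper_width: -0.0001
```

Green fully down. Rising and moving clear, then a last check.

>>> apply_moves:
  deltas:
    - [1,0.1,-2,0,0]
    - [1,0.1,-6,0,0]
    - [1,0.1,-11,0,0]
    - [1,0.1,-16,0,0]
    - [1,0.1,-17,0,0]
    - [1,0.1,-17,0,0]

```text
time_s: 38.65
eef_pos: [0.6588, -0.2909, 0.2186]
ee_rot: [-1.221, 1.182, -1.192]
contact_force: [1.0, -0.3, -1.0]
gripper_width: 0.0001
```

```bash
python3 - <<'E'
from h import *
o=st()
for n in ('side','scene','wrist'): shot(n,n+'27')
for n in ('side27','scene27'):
    p,w=cloud(n)
    X,Y,Z=[w[...,i] for i in range(3)]
    m=(Z>.117)&(Z<.125)&(np.hypot(X-.5845,Y+.039)<.11)
    q=w[m]; print(n,len(q),((q.min(0)+q.max(0))/2).round(4),np.ptp(q,axis=0))
E
python3 sc.py side27 side0
cp pics/scene27.png pics/v27.png
```

```text
t 38.65 q [-0.416  0.549  0.276  1.291 -0.     1.125] p [ 0.6588 -0.2909  0.2186] F [ 1.  -0.3 -1. ] w 0.0001
axes(cols tool xyz)
 [[ 0.03   0.006  1.   ]
 [-1.    -0.003  0.03 ]
 [ 0.003 -1.     0.006]]
side27 1878 [ 0.587  -0.0382  0.1211] [0.16020203 0.15820648 0.00781926]
scene27 1575 [ 0.5895 -0.0394  0.121 ] [0.16104906 0.162698   0.00781683]
side27 152 px [0.6052 0.136 ] L 0.0982 W 0.0272 ztop 0.0874 yaw deg -8.44 grip(c-10mm d) [0.5953 0.1375]
side0 156 px [0.5965 0.13  ] L 0.0999 W 0.0278 ztop 0.0875 yaw deg -14.0 grip(c-10mm d) [0.5868 0.1324]
```

View pics/v27.png

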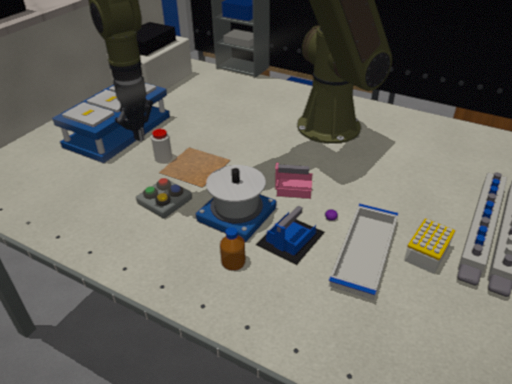

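View pics/side27.png

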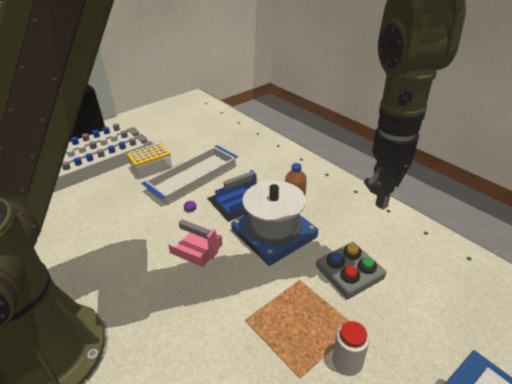

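The final views show the lid on the bowl (scene 235,185), the scoop standing on its mat (290,235), an empty trough and the bystanders where they were. Handing in.

```bash
python3 -c "
from rig import hand_in
print(hand_in())"
```

```text
the job is handed in; nothing more can be done
None
```

The job is done and handed in at about 39 s; the hand-in reports no verdict.

**Steps, in order**
- I laid the lid on the cork pad and scooped the three beads present out of the trough.
- I put the beads in the bowl, stood the scoop back on its mat and put the lid back on.
- I then pressed blue, yellow and green, one at a time.

**Last checks**
- **Beads:** all three were seen lying in the bowl before the lid went on, and the trough was empty in the last pictures.
- **Lid:** it lies level, about 3 mm off the bowl's centre with 10 mm of overhang to spare.
- **Scoop:** it stands level on the mat, its grip point within about 4 mm of the mat's centre.
- **Keys:** each was pushed to about 46 mm above the table, which is full travel, at 6–10 N. The red key was not touched.
- **Bystanders:** the bottle, tip box, can and purple bead look unmoved.

**What did not go smoothly**
- **Lid on the pad:** it first met the pad at about 60 N on the wrist, so I backed off before letting go.
- **Scooping:** the first two pushes jammed, and the scoop slid about 7 mm in the grip. Pressing down less and wiggling sideways got the beads in.
- **Emptying the scoop:** the arm cannot tilt its tool, so I threw the beads into the bowl with a short forward-and-back stroke over its mouth instead of tipping.
- **Camera disagreement:** the cameras differed by up to about 4 mm on where the bowl's rim is, which is within the lid's margin.

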